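# Load the specimen tray and pin it down on the vibrating table

## Task

Lay every small mortar tile from the bench flat in the specimen tray while it stands at its loading place, then slide the loaded tray along the blue deck, without lifting it, fully home against the post. Push the hitch pin from the robot's side all the way through the post's cross hole and swing its sprung loop over the top of the post until it snaps shut. The tiles lie flat side by side, none on another, and the concrete core, the thick slab and the jar stay where they are.

Things in the scene. Friction and masses are not known exactly. Their poses are not given: they have to be found in the camera images.
- deck: Fixed blue deck plate of the vibrating table, 134 (x) by 570 (y) by 12 mm, on the bench; origin under its centre, z up, yaw varies a little. Steel rails 10 mm high (inner faces x = +-57 mm, y -275 to 155) guide the tray along y. White corner marks: loading place (tray_c near y = -69 mm) and clamping place (tray_c at y = +41 mm). The hold-down post stands at y = +228 mm.
- hole (a point): Centre of the cross hole in the hold-down post; axes as the deck's. The post is an upright square steel bar, 30 by 30 mm, its top 87 mm above the bench, 22 mm above this point. The hole is 13 mm square, 65 mm above the bench, and runs right through along the deck's x; the pin enters from -x (the robot's side) towards +x.
- tray_c (a point): Centre of the underside of the loose aluminium tray, on the deck between the rails, axes as the deck's. Open box 108 (x) by 344 (y) by 36 mm high, walls and floor 4 mm, 0.35 kg. A fork at its +y end, to y = 210 mm, has two tines (x +-20 to +-32 mm) with upturned ends 50 mm high. Home: the end wall (y = 172) meets the post, tines either side of it. Slides freely.
- tray_tab (a point): Gripping place of the tray's upright black tab, outside its -y end, at x = 0, y = -178, z = 65 mm from tray_c. The tab is 30 (x) by 12 (y) mm and reaches from 5 to 85 mm above the tray's underside.
- pin_grip (a point): Centre of the hitch pin's flat grip plate, 46 (x) by 12 (y) by 36 mm high. The pin is loose, steel, 104 mm long, 0.13 kg; it starts on the bench, x level and pointing away from the robot (+-30 deg), z up. Ahead of the plate: a collar 14 (x) by 24 (y) by 26 mm, front face (shoulder) 42 mm ahead of this point, then the round shank. Home: shoulder against the post.
- pin_tip (a point): Tip of the hitch pin's nose, on the shank's axis, 86 mm ahead (+x) of pin_grip and 5 mm lower; axes as pin_grip. The shank is 10 mm thick and 44 mm long, tapered over the last 10 mm. With the pin fully home the tip stands 14 mm out of the post's far side.
- loop (a joint): Angle of the pin's sprung wire loop about the pin's y, rad: 0 = open (as it starts), standing up and leaning 0.2 rad back over the grip plate; 1.78 = shut, swung forwards and lying level, its bar just beyond the nose. An over-centre spring holds it open below about 0.5 and snaps it shut beyond; about 0.3 N at the bar turns it. Hinge: 36 mm ahead of pin_grip, 1 mm higher.
- loop_bar (a point): Middle of the loop's cross bar, 8 mm thick, 42 mm long along the pin's y, 56 mm from the hinge; when open it is 56 mm higher than pin_grip and 25 mm ahead of it. The two legs are 6 mm thick with 36 mm clear between them, and pass either side of the post as the loop swings over its top.
- tile1_c (a point): Centre of a cut grey mortar tile, 60 (its x) by 46 (its y) by 18 mm thick (z), 0.1 kg; starts lying flat on the bench in the row in front of the robot. Three to five of these tiles are present.
- tile2_c (a point): Centre of a cut grey mortar tile, 60 (its x) by 46 (its y) by 18 mm thick (z), 0.1 kg; starts lying flat on the bench in the row in front of the robot. Three to five of these tiles are present.
- tile3_c (a point): Centre of a cut grey mortar tile, 60 (its x) by 46 (its y) by 18 mm thick (z), 0.1 kg; starts lying flat on the bench in the row in front of the robot. Three to five of these tiles are present.
- tile4_c (a point): Centre of a cut grey mortar tile, 60 (its x) by 46 (its y) by 18 mm thick (z), 0.1 kg; starts lying flat on the bench in the row in front of the robot. Three to five of these tiles are present.
- tile5_c (a point): Centre of a cut grey mortar tile, 60 (its x) by 46 (its y) by 18 mm thick (z), 0.1 kg; starts lying flat on the bench in the row in front of the robot. Three to five of these tiles are present.
- core_c (a point): Bystander: centre of an upright concrete core, 70 mm across, 100 mm high, right of the work.
- panel_c (a point): Bystander: centre of a thick concrete slab lying flat, 110 by 130 by 30 mm, left of the work.
- jar_c (a point): Bystander: centre of a closed jar, 70 mm across, 110 mm high, right of the work.
Things that resemble listed ones, but are neither listed nor needed, are in the scene too. What is shaped like the part that bears tile4_c but orange is not meant.

How it is judged:
On the way, in this order (a step that is already met when the one before it is completed fails the run):
1. all tiles lie flat in the tray while it is still at its loading place (x of tile1_c in the frame of tray_c between -0.05 and 0.05 m and y of tile1_c in the frame of tray_c between -0.15 and 0.15 m and z of tile1_c in the frame of tray_c between 0.005 and 0.02 m and angle between each of tile1_c, tile2_c, tile3_c, tile4_c, tile5_c's own z axis and vertical below 0.15 rad and x of tile2_c in the frame of tray_c between -0.05 and 0.05 m and y of tile2_c in the frame of tray_c between -0.15 and 0.15 m and z of tile2_c in the frame of tray_c between 0.005 and 0.02 m and x of tile3_c in the frame of tray_c between -0.05 and 0.05 m and y of tile3_c in the frame of tray_c between -0.15 and 0.15 m and z of tile3_c in the frame of tray_c between 0.005 and 0.02 m and x of tile4_c in the frame of tray_c between -0.05 and 0.05 m and y of tile4_c in the frame of tray_c between -0.15 and 0.15 m and z of tile4_c in the frame of tray_c between 0.005 and 0.02 m and x of tile5_c in the frame of tray_c between -0.05 and 0.05 m and y of tile5_c in the frame of tray_c between -0.15 and 0.15 m and z of tile5_c in the frame of tray_c between 0.005 and 0.02 m and y of tray_c in the frame of deck below -0.009 m), for 0.2 s.
2. the tray has been slid fully home against the post (y of tray_c in the frame of deck between 0.034 and 0.047 m), for 0.2 s.
3. with the tray home, the hitch pin is pushed through the post's cross hole (all of step 2 and x of pin_tip in the frame of hole between 0.02 and 0.036 m and y of pin_tip in the frame of hole between -0.007 and 0.007 m and z of pin_tip in the frame of hole between -0.01 and 0.01 m and angle between the x axis of pin_tip and the x axis of hole, either way round below 0.2 rad), for 0.2 s.
4. the loop is swung over the post and shut (all of step 3 and value of joint loop above 1.55 rad), for 0.2 s.
At the end, for the whole second after the job is handed in: Every tile flat (within 0.15 rad) on the tray floor; tray within 7 mm of home; pin through the hole, nose 5 mm or more out of the far side and within 0.2 rad of the hole's direction; loop shut over the post (over 1.55 rad); all at rest (all of step 4 and x of tile1_c in the frame of tray_c between -0.05 and 0.05 m and y of tile1_c in the frame of tray_c between -0.15 and 0.15 m and z of tile1_c in the frame of tray_c between 0.005 and 0.02 m and angle between each of tile1_c, tile2_c, tile3_c, tile4_c, tile5_c's own z axis and vertical below 0.15 rad and x of tile2_c in the frame of tray_c between -0.05 and 0.05 m and y of tile2_c in the frame of tray_c between -0.15 and 0.15 m and z of tile2_c in the frame of tray_c between 0.005 and 0.02 m and x of tile3_c in the frame of tray_c between -0.05 and 0.05 m and y of tile3_c in the frame of tray_c between -0.15 and 0.15 m and z of tile3_c in the frame of tray_c between 0.005 and 0.02 m and x of tile4_c in the frame of tray_c between -0.05 and 0.05 m and y of tile4_c in the frame of tray_c between -0.15 and 0.15 m and z of tile4_c in the frame of tray_c between 0.005 and 0.02 m and x of tile5_c in the frame of tray_c between -0.05 and 0.05 m and y of tile5_c in the frame of tray_c between -0.15 and 0.15 m and z of tile5_c in the frame of tray_c between 0.005 and 0.02 m and linear speed of each of tile1, tile2, tile3, tile4, tile5, tray, pin below 0.02 m/s); the robot touches nothing.
It fails at once if the tray is lifted more than 12 mm off the deck (z of tray_c in the frame of deck above 0.024 m).
It fails at once if the core, the slab or the jar is moved more than 30 mm (distance of any of core_c, panel_c, jar_c from where it was at the start of the episode above 0.03 m).
Of tile1, tile2, tile3, tile4, tile5 only 3 to 5 are there at a start; the rules pass over those that are not, and their reading is None.
At some moment in a run one of tile1, tile2, tile3, tile4, tile5 may be knocked a few centimetres aside while the robot is not near it.
It also fails if it takes over 210 s, if anything falls off the work surface, if the arm or the gripper's body presses on something with over 40 N, if the wrist force passes 120 N, or if a joint passes its speed limit or range.

## Robot

A 7-joint arm with a two-finger parallel gripper is mounted at the origin on the work surface. World frame = base frame: x ahead of the robot, y to its left, z up, the work surface at z = 0. Lengths are in m, angles in rad, forces in N, time in s.
With the tool pointing down it reaches from about 0.425 to 0.925 m from the base axis. Payload 6.8 kg.
Tool frame: the origin (TCP) lies at the very end of the fingers, on their centre line; the grasp point (between the pads) lies 19 mm behind it; z points along the fingers, x is the direction in which the jaws open and shut, and the axes are right-handed (so a half turn about z gives the same grasp; the last joint's range is limited). The gripper opens to 85 mm and grips with 20 to 120 N. Pads are 22 mm wide; open, the fingers measure 114 mm over their backs; the gripper's body (76 mm by 85 mm) begins 54 mm behind the grasp point. The pads swing forward as they close: fully open they stand 13 mm farther back than shut.
Start: joints at [-1.345, 0.477, 0.022, 1.555, -0.011, 1.109, -0.083], TCP at [0.221, 0.638, 0.231] pointing down, gripper open.
Joint ranges: [-2.96, 2.96], [-0.34, 2.1], [-1.41, 1.46], [0.24, 2.44], [-1.37, 4.51], [0.17, 1.92], [-2.96, 2.96]. Speed limits (rad/s): [2.39, 2.39, 3.14, 3.14, 3.14, 3.14, 3.14].

## Interface

Orientations are given as a rotation vector (axis times angle).
In Python, from bench import get_obs, imaging, hand_in gives the robot as it stands.
- The arm moves only by the tool send_rows, never from a script. Its argument "motion" is a list of rows, each an object with "dp": the shift along the world's x, y, z in m, a list of three; "rot": the turn, a rotation vector about the world's x, y, z in rad, a list of three; "grip": the finger opening in m, from 0 to 0.0854. In form: [{"dp": [dx, dy, dz], "rot": [ax, ay, az], "grip": grip}, ...]. A call has 1 to 20 rows; each row shifts and turns the pose as measured when the row begins; what a row does not reach is not made up. A row lasts 1/8 s, in which the tool goes at most 62.5 mm and 10.7 degrees, less where a joint would pass 70% of its speed; a pose out of reach is approached as far as the arm can. A call is refused whole if a number of a shift passes 0.0625 or a number of a turn 0.188, either way. A call with a gripper value outside its range is refused whole. The fingers move at their own pace and stop on an object; "grip_force" is the grip in N (left out, the last holds). Time passes only in rows, so rows that do not move let the fingers close. It gives the time, the measured TCP pose, the force and the opening at its end, in the units of the state.
- get_obs(): the state, without advancing time (a new reading comes with each control period).
- imaging.grab_frame(name): name is "scene" or "top"; returns a dict with "img" (480x640x3 uint8, red, green, blue), "fx", "fy", "cx", "cy" (pixels), "R" (3x3) and "t" (3): a world point X has camera coordinates R X + t. Camera axes: x right, y down, z forward; pixel columns grow to the right and rows downward; lengths in m; the calibration is good to about 2 mm. A picture is of the moment at which its call begins. There is no depth.
- hand_in(): hands the job in, once; it reports no verdict.
The state is a dict: "clock": time; "joints": joint angles; "qvel": joint speeds; "tau": joint torques, N m; "tcp_pos": TCP position; "orientation": TCP orientation; "contact_force": force on the tool from outside, world axes, zero at the start; "moment": the same for the moment, N m; "grip_width": finger opening in m.
Only numpy, scipy, OpenCV 4.12 (cv2) and the standard library are available. Lean on these libraries where they do the work, as an engineer would, in place of code of your own. Each camera call takes 0.05 s, during which the arm holds its last target. There are 200 camera calls.

## Working session

There is one attempt and no reset: what is moved stays moved. The work goes in short steps, Python scripts to look and compute and a tool call to move; the robot and the scene stay as the last step left them, time stands still between calls to the robot, and variables do not carry over. Pictures are saved under pics/ and viewed, about 12 in all and at most 16, crops included, and the job is handed in when it is done.

Besides the shell and the picture viewer there is one more tool, called after "Emit:" in YAML: its name, and indented under it one key for each argument. send_rows: Moves the arm, as the interface text tells. Its arguments: {"type":"object","properties":{"motion":{"type":"array","items":{"type":"object","properties":{"dp":{"type":"array","items":{"type":"number"}},"rot":{"type":"array","items":{"type":"number"}},"grip":{"type":"number"}}}},"grip_force":{"type":"number"}},"required":["motion"]}

```bash
mkdir -p pics; ls; cat > h.py <<'E'
import numpy as np,cv2
from bench import get_obs, imaging, hand_in
def grab(n,save=None):
    f=imaging.grab_frame(n)
    if save: cv2.imwrite(f'pics/{save}.png',f['img'][:,:,::-1])
    return f
def ray(f,u,v,z):
    R=np.array(f['R']);t=np.array(f['t']);c=-R.T@t
    d=R.T@np.array([(u-f['cx'])/f['fx'],(v-f['cy'])/f['fy'],1])
    return c+d*(z-c[2])/d[2]
def proj(f,X):
    p=np.array(f['R'])@np.array(X)+np.array(f['t'])
    return np.array([f['fx']*p[0]/p[2]+f['cx'],f['fy']*p[1]/p[2]+f['cy']])
def crop(f,u,v,w,h,s,name):
    u,v=int(u),int(v);i=f['img'][max(v,0):v+h,max(u,0):u+w,::-1]
    cv2.imwrite(f'pics/{name}.png',cv2.resize(i,None,fx=s,fy=s,interpolation=cv2.INTER_CUBIC))
E
python3 - <<'E'
from h import *
for n in('scene','top'):
    f=grab(n,n+'0'); R=np.array(f['R']);print(n,-R.T@f['t'],R.round(2).tolist(),f['fx'])
o=get_obs();print({k:np.round(v,3) for k,v in o.items()})
E
```

```text
pics
scene [ 1.12834067 -0.67972066  0.6941301 ] [[0.75, 0.66, -0.01], [0.37, -0.44, -0.82], [-0.55, 0.61, -0.57]] 493.91531988980387
top [0.40250932 0.02731966 1.20385939] [[0.01, -1.0, -0.0], [-0.99, -0.01, -0.11], [0.11, 0.0, -0.99]] 452.70630157608986
{'clock': np.float64(0.1), 'joints': array([-1.345,  0.478,  0.022,  1.556, -0.011,  1.109, -0.083]), 'qvel': array([ 0.002, -0.002,  0.   , -0.002,  0.   ,  0.   , -0.   ]), 'tau': array([ 4.0000e-03, -5.9776e+01,  1.6130e+00, -2.8196e+01,  1.3000e-02,
        5.0000e-03, -0.0000e+00]), 'tcp_pos': array([0.221, 0.637, 0.23 ]), 'orientation': array([ 2.559e+00,  1.821e+00, -2.000e-03]), 'contact_force': array([-1.566, -0.628, -0.164]), 'moment': array([ 0.042, -0.037,  0.069]), 'grip_width': np.float64(0.086)}
```

View pics/top0.png

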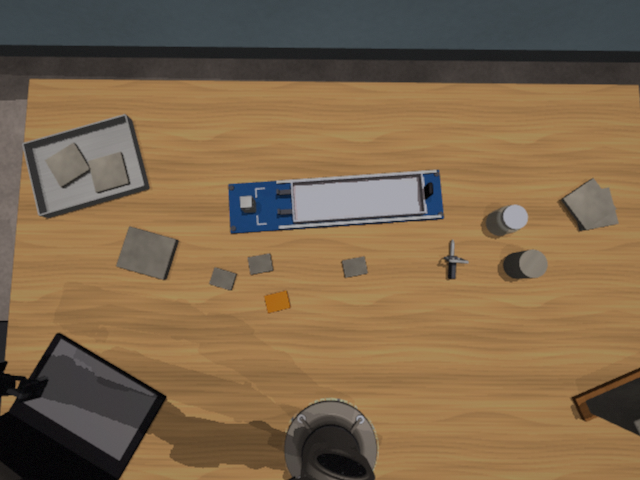

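View pics/scene0.png

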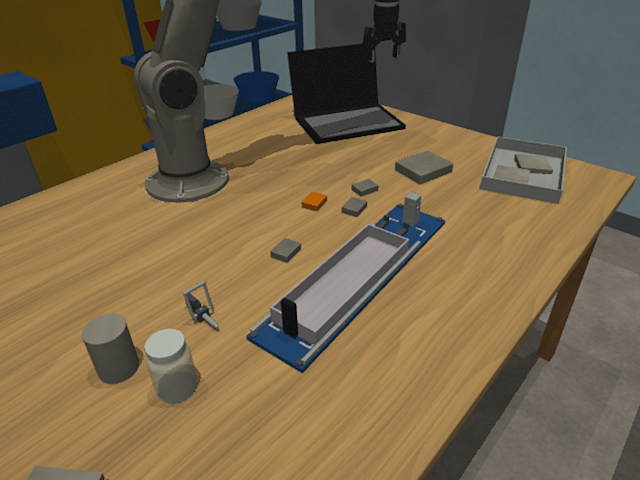

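Top view: tiles at (223,278), (260,264) and (354,267). Look-alikes I reject: the orange tile (277,301), thick slab (148,252), larger plates in the tote (68,165)/(108,172), and slabs (590,205). Pin at (452,260), plate end at row ~275; tab (430,189); post (247,203). Next I'll measure these and check one crop.

```bash
cat >> h.py <<'E'
def tiles(f,box=(190,215,400,330),z=0.018):
    x0,y0,x1,y1=box
    im=f['img'][y0:y1,x0:x1];hsv=cv2.cvtColor(im,cv2.COLOR_RGB2HSV)
    m=((hsv[...,1]<70)&(hsv[...,2]>60)).astype(np.uint8)*255
    m=cv2.morphologyEx(m,cv2.MORPH_OPEN,np.ones((3,3)))
    out=[]
    for c in cv2.findContours(m,0,1)[0]:
        a=cv2.contourArea(c)
        if a<150: continue
        w=np.array([ray(f,p[0][0]+x0,p[0][1]+y0,z)[:2] for p in c],np.float32)
        r=cv2.minAreaRect(w);(W,H),an=r[1],r[2]
        if W<H: an+=90
        out.append((np.round(r[0],4),np.round(sorted([W,H]),4),round((an+90)%180-90,1),a))
    return out
E
python3 - <<'E'
from h import *
f=grab('top')
for t in tiles(f): print(t)
hsv=cv2.cvtColor(f['img'],cv2.COLOR_RGB2HSV)
m=((hsv[...,0]>100)&(hsv[...,0]<125)&(hsv[...,1]>150)).astype(np.uint8);m[:140]=0;m[260:]=0;m[:,:200]=0;m[:,460:]=0
v,u=np.nonzero(m);w=np.array([ray(f,a,b,.012)[:2] for a,b in zip(u,v)],np.float32)
print('deck',cv2.minAreaRect(w))
a=cv2.resize(f['img'][160:320,200:400],None,fx=4,fy=4,interpolation=2)[:,:,::-1]
b=cv2.resize(f['img'][160:300,410:480],None,fx=4,fy=4,interpolation=2)[:,:,::-1]
cv2.imwrite('pics/c1.png',cv2.resize(np.hstack([a[:560],b]),None,fx=.74,fy=.74))
crop(f,405,160,90,130,6,'c2')
s=grab('scene');crop(s,160,260,90,90,7,'c3')
E
```

```text
(array([0.4235, 0.2833]), array([0.0447, 0.059 ]), 74.9, 351.0)
(array([ 0.4583, -0.0605]), array([0.0445, 0.059 ]), -79.6, 343.0)
(array([0.4633, 0.1864]), array([0.0449, 0.0588]), -79.2, 345.5)
(array([ 0.5746, -0.0198]), array([0.0109, 0.3188]), -85.4, 364.5)
(array([ 0.5854, -0.0182]), array([0.0187, 0.2412]), -89.3, 329.5)
deck ((0.6329780220985413, -0.009091973304748535), (0.13089294731616974, 0.5652334094047546), 4.554650783538818)
```

View pics/c1.png

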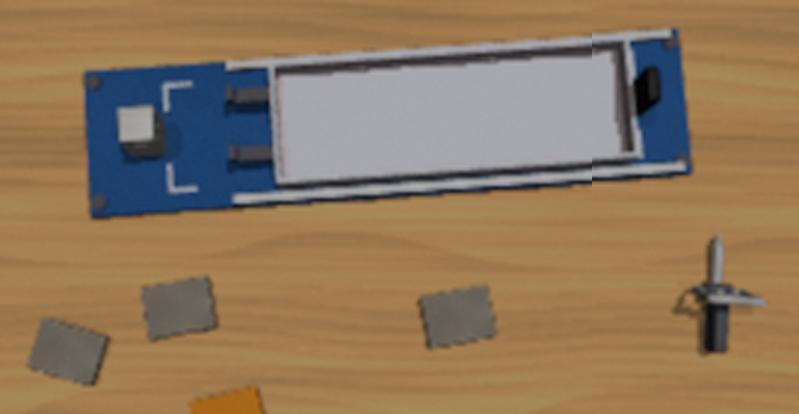

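View pics/c2.png

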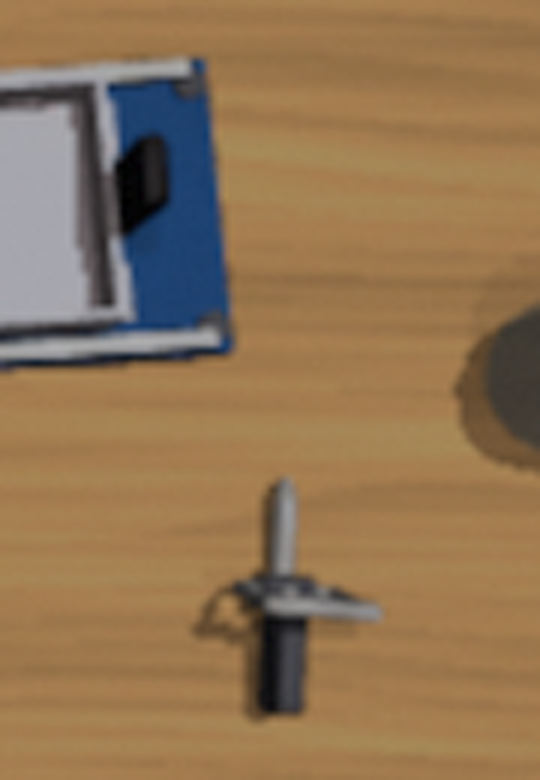

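Crops show the three grey tiles with the orange one apart, the tray at the loading marks with the tab at its right end, and the pin pointing up (+x) with its loop standing. Deck yaw is about 4.55°, centre (0.633, -0.009). First tile: the left one.

Emit:
send_rows:
  motion:
    - {"dp":[0.02,-0.035,-0.01],"rot":[0,0,-0.15],"grip":0.07}
    - {"dp":[0.02,-0.035,-0.01],"rot":[0,0,-0.15],"grip":0.07}
    - {"dp":[0.02,-0.035,-0.01],"rot":[0,0,-0.15],"grip":0.07}
    - {"dp":[0.02,-0.035,-0.01],"rot":[0,0,-0.15],"grip":0.07}
    - {"dp":[0.02,-0.035,-0.01],"rot":[0,0,-0.15],"grip":0.07}
    - {"dp":[0.02,-0.035,-0.01],"rot":[0,0,-0.15],"grip":0.07}
    - {"dp":[0.02,-0.035,-0.01],"rot":[0,0,-0.15],"grip":0.07}
    - {"dp":[0.02,-0.035,-0.01],"rot":[0,0,-0.15],"grip":0.07}
    - {"dp":[0.02,-0.035,-0.01],"rot":[0,0,-0.15],"grip":0.07}
    - {"dp":[0.02,-0.035,-0.01],"rot":[0,0,-0.15],"grip":0.07}
    - {"dp":[0,0,0],"rot":[0,0,0],"grip":0.07}

```text
clock: 1.58
tcp_pos: [0.4237, 0.2757, 0.1273]
orientation: [-3.103, 0.487, -0.002]
contact_force: [0.6, 0.1, 0.6]
grip_width: 0.0701
```

```bash
cat >> h.py <<'E'
from scipy.spatial.transform import Rotation as Ro
def st():
    o=get_obs();M=Ro.from_rotvec(o['orientation']).as_matrix()
    print('t %.1f'%o['clock'],'p',np.round(o['tcp_pos'],4),'jaw %.1f'%np.degrees(np.arctan2(M[1,0],M[0,0])),'z',M[:,2].round(3),'F',np.round(o['contact_force'],1),'w %.4f'%o['grip_width'],'q',np.round(o['joints'],2))
    return o
E
python3 - <<'E'
from h import *
st()
for t in tiles(grab('top')): print(t)
E
```

```text
t 1.6 p [0.4237 0.2757 0.1273] jaw -17.9 z [ 0.002  0.001 -1.   ] F [0.6 0.1 0.6] w 0.0701 q [-1.05  0.36  0.43  2.08 -0.21  0.75 -0.8 ]
(array([0.3587, 0.355 ]), array([0.0206, 0.1316]), 2.5, 249.0)
(array([0.4213, 0.2736]), array([0.039 , 0.0447]), -15.0, 206.0)
(array([ 0.4584, -0.0605]), array([0.044 , 0.0596]), -78.0, 343.5)
(array([0.4637, 0.1866]), array([0.0448, 0.0592]), -79.2, 349.0)
(array([ 0.5746, -0.0198]), array([0.0109, 0.3189]), -85.4, 368.5)
(array([ 0.5854, -0.0182]), array([0.0187, 0.2412]), -89.3, 329.5)
```

Emit:
send_rows:
  motion:
    - {"dp":[0,0.0075,-0.02],"rot":[0,0,0.049],"grip":0.07}
    - {"dp":[0,0,-0.035],"rot":[0,0,0],"grip":0.07}
    - {"dp":[0,0,-0.035],"rot":[0,0,0],"grip":0.07}
    - {"dp":[0,0,-0.02],"rot":[0,0,0],"grip":0.07}
    - {"dp":[0,0,-0.01],"rot":[0,0,0],"grip":0.07}
    - {"dp":[0,0,0],"rot":[0,0,0],"grip":0.07}
  grip_force: 50

```text
clock: 2.38
tcp_pos: [0.4209, 0.2959, 0.0061]
orientation: [-3.108, 0.373, -0.003]
contact_force: [0.6, -0.3, 0.5]
grip_width: 0.0699
```

```bash
python3 - <<'E'
from h import *
st()
s=grab('scene');p=proj(s,[.4235,.2833,.02]);crop(s,p[0]-50,p[1]-60,100,85,6,'g1')
E
```

```text
t 2.4 p [0.4209 0.2959 0.0061] jaw -13.7 z [ 0.003  0.011 -1.   ] F [ 0.6 -0.3  0.5] w 0.0699 q [-0.96  0.57  0.29  2.11 -0.34  0.49 -0.65]
```

View pics/g1.png

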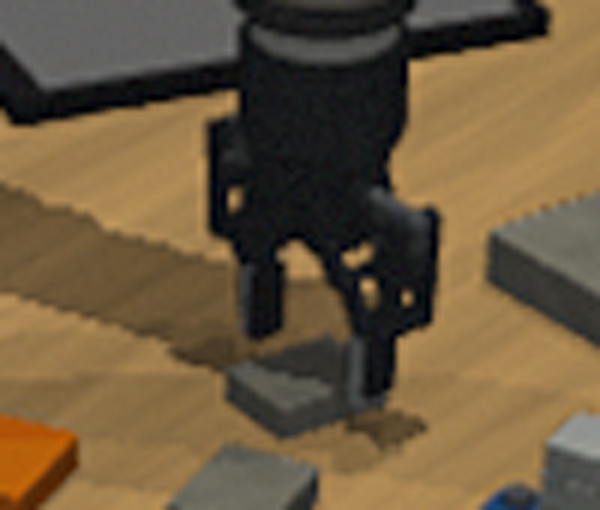

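The crop shows the fingers straddling the tile at crop pixel (300,385), but about 12 mm too far +y. I'll correct that, then close.

Emit:
send_rows:
  motion:
    - {"dp":[0.0025,-0.0125,-0.002],"rot":[0,0,-0.02],"grip":0.07}
    - {"dp":[0,0,-0.002],"rot":[0,0,0],"grip":0.03}
    - {"dp":[0,0,0],"rot":[0,0,0],"grip":0.03}
    - {"dp":[0,0,0],"rot":[0,0,0],"grip":0.03}
    - {"dp":[0,0,0],"rot":[0,0,0],"grip":0.03}
    - {"dp":[0,0,0],"rot":[0,0,0],"grip":0.03}
  grip_force: 50

```text
clock: 3.18
tcp_pos: [0.4252, 0.2837, 0.0047]
orientation: [-3.1, 0.406, -0.008]
contact_force: [-0.1, -0.0, -2.0]
grip_width: 0.0446
```

```bash
python3 - <<'E'
from h import *
st()
E
```

```text
t 3.2 p [0.4252 0.2837 0.0047] jaw -14.9 z [ 0.007  0.015 -1.   ] F [-0.1 -0.  -2. ] w 0.0446 q [-0.94  0.57  0.29  2.12 -0.35  0.48 -0.64]
```

Emit:
send_rows:
  motion:
    - {"dp":[0,0,0.03],"rot":[0,0,0],"grip":0.03}
    - {"dp":[0,0,0.04],"rot":[0,0,0],"grip":0.03}
    - {"dp":[0,0,0.04],"rot":[0,0,0],"grip":0.03}
    - {"dp":[0.0257,-0.033,0],"rot":[0,0,0.0425],"grip":0.03}
    - {"dp":[0.0257,-0.033,0],"rot":[0,0,0.0425],"grip":0.03}
    - {"dp":[0.0257,-0.033,0],"rot":[0,0,0.0425],"grip":0.03}
    - {"dp":[0.0257,-0.033,0],"rot":[0,0,0.0425],"grip":0.03}
    - {"dp":[0.0257,-0.033,0],"rot":[0,0,0.0425],"grip":0.03}
    - {"dp":[0.0257,-0.033,0],"rot":[0,0,0.0425],"grip":0.03}
    - {"dp":[0.0257,-0.033,0],"rot":[0,0,0.0425],"grip":0.03}
    - {"dp":[0.0257,-0.033,0],"rot":[0,0,0.0425],"grip":0.03}
    - {"dp":[0,0,0],"rot":[0,0,0],"grip":0.03}

```text
clock: 4.68
tcp_pos: [0.6335, 0.0124, 0.117]
orientation: [-3.123, -0.154, -0.001]
contact_force: [-0.9, -0.5, -0.9]
grip_width: 0.0447
```

```bash
python3 - <<'E'
from h import *
st()
E
```

```text
t 4.7 p [0.6335 0.0124 0.117 ] jaw 5.7 z [-0.     0.014 -1.   ] F [-0.9 -0.5 -0.9] w 0.0447 q [-0.36  0.55  0.35  1.78 -0.26  0.86  0.2 ]
```

Emit:
send_rows:
  motion:
    - {"dp":[-0.003,0.0096,0],"rot":[-0.014,0,-0.02],"grip":0.03}
    - {"dp":[0,0,-0.025],"rot":[0,0,0],"grip":0.03}
    - {"dp":[0,0,-0.025],"rot":[0,0,0],"grip":0.03}
    - {"dp":[0,0,-0.02],"rot":[0,0,0],"grip":0.03}
    - {"dp":[0,0,0],"rot":[0,0,0],"grip":0.03}

```text
clock: 5.3
tcp_pos: [0.6281, 0.0259, 0.0439]
orientation: [-3.137, -0.125, 0.004]
contact_force: [-0.7, 1.0, -1.0]
grip_width: 0.0444
```

```bash
python3 - <<'E'
from h import *
st()
E
```

```text
t 5.3 p [0.6281 0.0259 0.0439] jaw 4.6 z [-0.003  0.002 -1.   ] F [-0.7  1.  -1. ] w 0.0444 q [-0.37  0.65  0.32  1.82 -0.29  0.72  0.19]
```

Emit:
send_rows:
  motion:
    - {"dp":[0.0024,-0.004,-0.008],"rot":[0,0,0],"grip":0.03}
    - {"dp":[0,0,-0.008],"rot":[0,0,0],"grip":0.03}
    - {"dp":[0,0,-0.005],"rot":[0,0,0],"grip":0.03}
    - {"dp":[0,0,0],"rot":[0,0,0],"grip":0.056}
    - {"dp":[0,0,0],"rot":[0,0,0],"grip":0.056}
    - {"dp":[0,0,0.02],"rot":[0,0,0],"grip":0.056}
    - {"dp":[0,0,0.04],"rot":[0,0,0],"grip":0.056}
    - {"dp":[-0.005,0.005,0.04],"rot":[0,0,0],"grip":0.056}
    - {"dp":[-0.035,0.035,0],"rot":[0,0,0],"grip":0.07}
    - {"dp":[-0.035,0.035,0],"rot":[0,0,0],"grip":0.07}
    - {"dp":[-0.035,0.035,0],"rot":[0,0,0],"grip":0.07}
    - {"dp":[-0.035,0.035,0],"rot":[0,0,0.05],"grip":0.07}
    - {"dp":[-0.02,0.018,-0.02],"rot":[0,0,0.05],"grip":0.07}
    - {"dp":[0,0,0],"rot":[0,0,0],"grip":0.07}

```text
clock: 7.05
tcp_pos: [0.468, 0.1889, 0.1218]
orientation: [-3.118, -0.28, -0.031]
contact_force: [-0.3, 0.2, 0.5]
grip_width: 0.07
```

```bash
python3 - <<'E'
from h import *
st()
f=grab('top','top1')
for t in tiles(f): print(t)
E
```

```text
t 7.0 p [0.468  0.1889 0.1218] jaw 10.3 z [ 0.019  0.012 -1.   ] F [-0.3  0.2  0.5] w 0.0700 q [-0.78  0.34  0.33  2.09 -0.17  0.71 -0.16]
(array([ 0.4584, -0.0608]), array([0.044 , 0.0601]), -78.0, 345.5)
(array([0.4283, 0.2748]), array([0.1585, 0.2951]), 10.0, 5642.0)
(array([ 0.5746, -0.0198]), array([0.0109, 0.3188]), -85.4, 367.5)
(array([ 0.5854, -0.0169]), array([0.0187, 0.2385]), -89.3, 328.5)
```

View pics/top1.png

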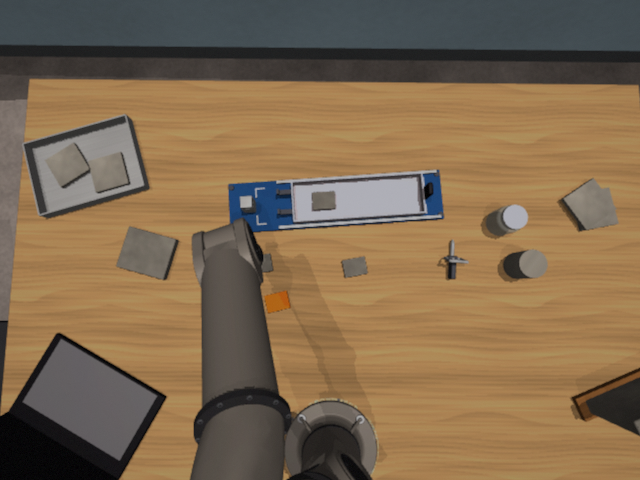

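Tile A lies in the tray at (324,201), and tile B's right edge shows at (268,264), unmoved. I'll descend on B in stages.

Emit:
send_rows:
  motion:
    - {"dp":[-0.004,-0.003,0],"rot":[-0.012,0.019,0.01],"grip":0.07}
    - {"dp":[0,-0.002,-0.03],"rot":[0,0,0],"grip":0.07}
    - {"dp":[0,-0.002,-0.03],"rot":[0,0,0],"grip":0.07}
    - {"dp":[0,-0.002,-0.025],"rot":[0,0,0],"grip":0.07}
    - {"dp":[0,0,0],"rot":[0,0,0],"grip":0.07}

```text
clock: 7.72
tcp_pos: [0.4744, 0.1744, 0.0409]
orientation: [-3.129, -0.275, -0.015]
contact_force: [0.1, 0.8, 0.4]
grip_width: 0.0697
```

```bash
python3 - <<'E'
from h import *
st()
E
```

```text
t 7.7 p [0.4744 0.1744 0.0409] jaw 10.1 z [ 0.009  0.002 -1.   ] F [0.1 0.8 0.4] w 0.0697 q [-0.7   0.49  0.27  2.12 -0.24  0.55 -0.07]
```

Emit:
send_rows:
  motion:
    - {"dp":[-0.0105,0.012,0],"rot":[0,0.009,0.012],"grip":0.07}
    - {"dp":[0,0,-0.012],"rot":[0,0,0],"grip":0.07}
    - {"dp":[0,0,-0.012],"rot":[0,0,0],"grip":0.07}
    - {"dp":[0,0,0],"rot":[0,0,0],"grip":0.07}

```text
clock: 8.22
tcp_pos: [0.4658, 0.1879, 0.0182]
orientation: [-3.124, -0.294, -0.006]
contact_force: [-0.1, 0.3, 0.8]
grip_width: 0.07
```

```bash
python3 - <<'E'
from h import *
st()
E
```

```text
t 8.2 p [0.4658 0.1879 0.0182] jaw 10.7 z [ 0.004  0.004 -1.   ] F [-0.1  0.3  0.8] w 0.0700 q [-0.7   0.53  0.25  2.13 -0.26  0.5  -0.07]
```

Close on B, then lift and carry to tray y = 0, world (0.6385, -0.078).

Emit:
send_rows:
  motion:
    - {"dp":[-0.002,-0.0013,-0.008],"rot":[0,0,0],"grip":0.07}
    - {"dp":[0,0,-0.006],"rot":[0,0,0],"grip":0.07}
    - {"dp":[0,0,0],"rot":[0,0,0],"grip":0.03}
    - {"dp":[0,0,0],"rot":[0,0,0],"grip":0.03}
    - {"dp":[0,0,0],"rot":[0,0,0],"grip":0.03}
    - {"dp":[0,0,0],"rot":[0,0,0],"grip":0.03}

```text
clock: 8.98
tcp_pos: [0.464, 0.1862, 0.0039]
orientation: [-3.124, -0.292, -0.007]
contact_force: [-0.0, 0.1, -1.3]
grip_width: 0.0446
```

```bash
python3 - <<'E'
from h import *
st()
E
```

```text
t 9.0 p [0.464  0.1862 0.0039] jaw 10.7 z [ 0.004  0.004 -1.   ] F [-0.   0.1 -1.3] w 0.0446 q [-0.69  0.55  0.23  2.14 -0.27  0.47 -0.06]
```

Emit:
send_rows:
  motion:
    - {"dp":[0,0,0.03],"rot":[0,0,0],"grip":0.03}
    - {"dp":[0,0,0.04],"rot":[0,0,0],"grip":0.03}
    - {"dp":[0,0,0.04],"rot":[0,0,0],"grip":0.03}
    - {"dp":[0.0215,-0.033,0],"rot":[0,0,-0.0135],"grip":0.03}
    - {"dp":[0.0215,-0.033,0],"rot":[0,0,-0.0135],"grip":0.03}
    - {"dp":[0.0215,-0.033,0],"rot":[0,0,-0.0135],"grip":0.03}
    - {"dp":[0.0215,-0.033,0],"rot":[0,0,-0.0135],"grip":0.03}
    - {"dp":[0.0215,-0.033,0],"rot":[0,0,-0.0135],"grip":0.03}
    - {"dp":[0.0215,-0.033,0],"rot":[0,0,-0.0135],"grip":0.03}
    - {"dp":[0.0215,-0.033,0],"rot":[0,0,-0.0135],"grip":0.03}
    - {"dp":[0.0215,-0.033,0],"rot":[0,0,-0.0135],"grip":0.03}
    - {"dp":[0,0,0],"rot":[0,0,0],"grip":0.03}
    - {"dp":[0,0,0],"rot":[0,0,0],"grip":0.03}

```text
clock: 10.6
tcp_pos: [0.638, -0.085, 0.1165]
orientation: [-3.135, -0.127, -0.005]
contact_force: [0.1, 0.2, -0.6]
grip_width: 0.0445
```

```bash
python3 - <<'E'
from h import *
st()
E
```

```text
t 10.6 p [ 0.638  -0.085   0.1165] jaw 4.6 z [ 0.003  0.004 -1.   ] F [ 0.1  0.2 -0.6] w 0.0445 q [-0.24  0.57  0.38  1.75 -0.28  0.87  0.35]
```

Emit:
send_rows:
  motion:
    - {"dp":[0,0.003,-0.02],"rot":[0,0,0],"grip":0.03}
    - {"dp":[0,0,-0.025],"rot":[0,0,0],"grip":0.03}
    - {"dp":[0,0,-0.015],"rot":[0,0,0],"grip":0.03}
    - {"dp":[0,0,0],"rot":[0,0,0],"grip":0.03}

```text
clock: 11.1
tcp_pos: [0.6355, -0.0761, 0.0514]
orientation: [-3.131, -0.136, 0.001]
contact_force: [0.3, 1.0, -0.3]
grip_width: 0.0446
```

```bash
python3 - <<'E'
from h import *
st()
E
```

```text
t 11.1 p [ 0.6355 -0.0761  0.0514] jaw 5.0 z [-0.001  0.007 -1.   ] F [ 0.3  1.  -0.3] w 0.0446 q [-0.22  0.65  0.34  1.79 -0.31  0.75  0.38]
```

Emit:
send_rows:
  motion:
    - {"dp":[0.0025,-0.002,-0.01],"rot":[-0.007,0,-0.007],"grip":0.03}
    - {"dp":[0,0,-0.01],"rot":[0,0,0],"grip":0.03}
    - {"dp":[0,0,-0.008],"rot":[0,0,0],"grip":0.03}
    - {"dp":[0,0,0],"rot":[0,0,0],"grip":0.056}
    - {"dp":[0,0,0],"rot":[0,0,0],"grip":0.056}
    - {"dp":[0,0,0.02],"rot":[0,0,0],"grip":0.056}
    - {"dp":[0,0,0.04],"rot":[0,0,0],"grip":0.056}
    - {"dp":[0,0,0.04],"rot":[0,0,0],"grip":0.056}
    - {"dp":[-0.035,0.003,0],"rot":[0,0,0.02],"grip":0.07}
    - {"dp":[-0.035,0.003,0],"rot":[0,0,0.02],"grip":0.07}
    - {"dp":[-0.035,0.003,0],"rot":[0,0,0.02],"grip":0.07}
    - {"dp":[-0.035,0.004,0],"rot":[0,0,0.02],"grip":0.07}
    - {"dp":[-0.038,0.004,0],"rot":[0,0,0.03],"grip":0.07}
    - {"dp":[0,0,0],"rot":[0,0,0],"grip":0.07}
    - {"dp":[0,0,0],"rot":[0,0,0],"grip":0.07}

```text
clock: 12.98
tcp_pos: [0.463, -0.0628, 0.1425]
orientation: [-3.126, -0.297, -0.041]
contact_force: [-0.0, 0.1, 0.4]
grip_width: 0.0699
```

```bash
python3 - <<'E'
from h import *
st()
f=grab('top','top2')
for t in tiles(f,(190,170,430,330)): print(t)
s=grab('scene');crop(s,200,150,266,200,3,'s2')
E
```

```text
t 13.0 p [ 0.463  -0.0628  0.1425] jaw 10.9 z [ 0.026  0.004 -1.   ] F [-0.   0.1  0.4] w 0.0699 q [-0.35  0.25  0.41  2.16 -0.16  0.73  0.35]
(array([ 0.4298, -0.1279]), array([0.1582, 0.2725]), -3.5, 5479.5)
(array([ 0.5778, -0.0596]), array([0.0109, 0.3986]), -85.4, 452.5)
(array([ 0.6461, -0.0595]), array([0.1174, 0.4112]), -85.4, 5625.5)
```

View pics/s2.png

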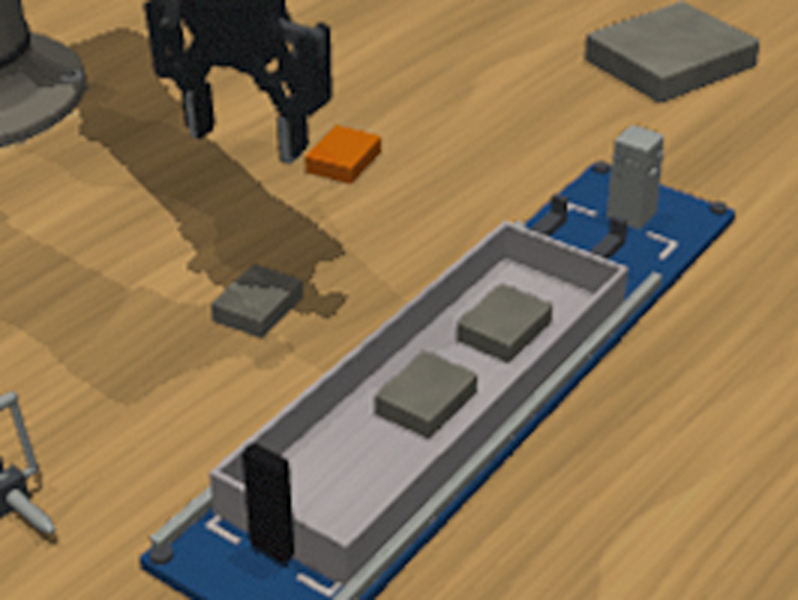

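Both tiles lie flat in the tray (crop (505,320) and (425,392)); tile C is at (257,300). I'll check C's place by ray while descending.

Emit:
send_rows:
  motion:
    - {"dp":[-0.0045,0.002,-0.02],"rot":[-0.004,0.026,0],"grip":0.07}
    - {"dp":[0,0,-0.03],"rot":[0,0,0],"grip":0.07}
    - {"dp":[0,0,-0.03],"rot":[0,0,0],"grip":0.07}
    - {"dp":[0,0,-0.015],"rot":[0,0,0],"grip":0.07}
    - {"dp":[0,0,0],"rot":[0,0,0],"grip":0.07}
    - {"dp":[0,0,0],"rot":[0,0,0],"grip":0.07}

```text
clock: 13.82
tcp_pos: [0.4653, -0.0615, 0.0461]
orientation: [3.125, 0.296, 0.007]
contact_force: [0.1, 0.5, 1.1]
grip_width: 0.0699
```

```bash
python3 - <<'E'
from h import *
st()
s=grab('scene');print(ray(s,286,247.3,.018))
E
```

```text
t 13.8 p [ 0.4653 -0.0615  0.0461] jaw 10.8 z [ 0.005 -0.002 -1.   ] F [0.1 0.5 1.1] w 0.0699 q [-0.27  0.45  0.33  2.2  -0.28  0.53  0.45]
[ 0.46219438 -0.06318254  0.018     ]
```

Consistent with the earlier position (0.4584, -0.0606).

Emit:
send_rows:
  motion:
    - {"dp":[-0.006,0.0005,-0.012],"rot":[0,0,0],"grip":0.07}
    - {"dp":[0,0,-0.014],"rot":[0,0,0],"grip":0.07}
    - {"dp":[0,0,0],"rot":[0,0,0],"grip":0.07}

```text
clock: 14.25
tcp_pos: [0.4597, -0.0606, 0.0197]
orientation: [3.126, 0.296, 0.011]
contact_force: [-0.5, 0.8, -0.6]
grip_width: 0.0698
```

```bash
python3 - <<'E'
from h import *
st()
E
```

```text
t 14.2 p [ 0.4597 -0.0606  0.0197] jaw 10.8 z [ 0.007 -0.001 -1.   ] F [-0.5  0.8 -0.6] w 0.0698 q [-0.24  0.49  0.29  2.22 -0.31  0.46  0.48]
```

Emit:
send_rows:
  motion:
    - {"dp":[-0.001,0,-0.009],"rot":[0,0,0],"grip":0.07}
    - {"dp":[0,0,-0.007],"rot":[0,0,0],"grip":0.07}
    - {"dp":[0,0,0],"rot":[0,0,0],"grip":0.03}
    - {"dp":[0,0,0],"rot":[0,0,0],"grip":0.03}
    - {"dp":[0,0,0],"rot":[0,0,0],"grip":0.03}
    - {"dp":[0,0,0],"rot":[0,0,0],"grip":0.03}

```text
clock: 15.0
tcp_pos: [0.4591, -0.0608, 0.0031]
orientation: [3.126, 0.296, 0.012]
contact_force: [-0.0, -0.9, -0.3]
grip_width: 0.0449
```

Emit:
send_rows:
  motion:
    - {"dp":[0,0,0.03],"rot":[0,0,0],"grip":0.03}
    - {"dp":[0,0,0.04],"rot":[0,0,0],"grip":0.03}
    - {"dp":[0,0,0.04],"rot":[0,0,0],"grip":0.03}
    - {"dp":[0.031,-0.0195,0],"rot":[0,0,-0.018],"grip":0.03}
    - {"dp":[0.031,-0.0195,0],"rot":[0,0,-0.018],"grip":0.03}
    - {"dp":[0.031,-0.0195,0],"rot":[0,0,-0.018],"grip":0.03}
    - {"dp":[0.031,-0.0195,0],"rot":[0,0,-0.018],"grip":0.03}
    - {"dp":[0.031,-0.0195,0],"rot":[0,0,-0.018],"grip":0.03}
    - {"dp":[0.031,-0.0195,0],"rot":[0,0,-0.018],"grip":0.03}
    - {"dp":[0,0,0],"rot":[0,0,0],"grip":0.03}
    - {"dp":[0,0,0],"rot":[0,0,0],"grip":0.03}

```text
clock: 16.38
tcp_pos: [0.6478, -0.1794, 0.1157]
orientation: [-3.139, -0.127, -0.008]
contact_force: [-0.4, 0.7, -0.9]
grip_width: 0.0447
```

```bash
python3 - <<'E'
from h import *
st()
E
```

```text
t 16.4 p [ 0.6478 -0.1794  0.1157] jaw 4.6 z [ 0.005  0.    -1.   ] F [-0.4  0.7 -0.9] w 0.0447 q [-0.11  0.62  0.42  1.68 -0.31  0.9   0.51]
```

Emit:
send_rows:
  motion:
    - {"dp":[-0.001,0.002,-0.02],"rot":[0,0,0],"grip":0.03}
    - {"dp":[0,0,-0.025],"rot":[0,0,0],"grip":0.03}
    - {"dp":[0,0,-0.015],"rot":[0,0,0],"grip":0.03}
    - {"dp":[0,0,0],"rot":[0,0,0],"grip":0.03}

```text
clock: 16.88
tcp_pos: [0.6431, -0.1738, 0.051]
orientation: [-3.136, -0.131, -0.002]
contact_force: [0.5, -0.2, -0.0]
grip_width: 0.0447
```

```bash
python3 - <<'E'
from h import *
st()
E
```

```text
t 16.9 p [ 0.6431 -0.1738  0.051 ] jaw 4.8 z [ 0.001  0.003 -1.   ] F [ 0.5 -0.2 -0. ] w 0.0447 q [-0.09  0.69  0.38  1.73 -0.35  0.79  0.54]
```

Emit:
send_rows:
  motion:
    - {"dp":[0.003,-0.0035,-0.01],"rot":[0,0,0],"grip":0.03}
    - {"dp":[0,0,-0.01],"rot":[0,0,0],"grip":0.03}
    - {"dp":[0,0,-0.008],"rot":[0,0,0],"grip":0.03}
    - {"dp":[0,0,0],"rot":[0,0,0],"grip":0.056}
    - {"dp":[0,0,0],"rot":[0,0,0],"grip":0.056}
    - {"dp":[0,0,0.02],"rot":[0,0,0],"grip":0.056}
    - {"dp":[0,0,0.04],"rot":[0,0,0],"grip":0.056}
    - {"dp":[0,0,0.045],"rot":[0,0,0],"grip":0.056}
    - {"dp":[0,0,0.045],"rot":[0,0,0],"grip":0.0}
    - {"dp":[0.002,-0.03,0],"rot":[0,0,0],"grip":0.0}
    - {"dp":[0.002,-0.03,0],"rot":[0,0,0],"grip":0.0}
    - {"dp":[0.002,-0.03,0],"rot":[0,0,0],"grip":0.0}
    - {"dp":[0.002,-0.03,0],"rot":[0,0,0],"grip":0.0}
    - {"dp":[0,0,0],"rot":[0,0,0],"grip":0.0}

```text
clock: 18.62
tcp_pos: [0.6583, -0.3028, 0.1963]
orientation: [3.136, 0.132, 0.034]
contact_force: [-0.7, 0.2, -0.0]
grip_width: 0.0001
```

```bash
python3 - <<'E'
from h import *
st()
s=grab('scene');crop(s,200,150,266,200,3,'s3')
E
```

```text
t 18.6 p [ 0.6583 -0.3028  0.1963] jaw 4.8 z [ 0.022 -0.002 -1.   ] F [-0.7  0.2 -0. ] w 0.0001 q [ 0.05  0.61  0.46  1.5  -0.3   1.08  0.66]
```

View pics/s3.png

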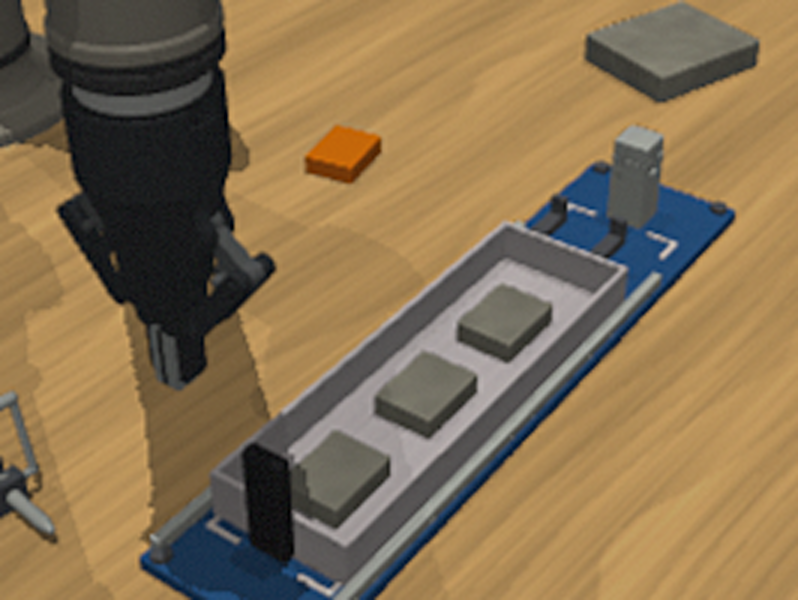

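All three tiles are flat and side by side: (505,320), (425,392), (340,475). Descend behind the tab.

Emit:
send_rows:
  motion:
    - {"dp":[-0.0025,0.003,-0.03],"rot":[0,0.022,0],"grip":0.0}
    - {"dp":[0,0,-0.035],"rot":[0,0,0],"grip":0.0}
    - {"dp":[0,0,-0.035],"rot":[0,0,0],"grip":0.0}
    - {"dp":[0,0,-0.03],"rot":[0,0,0],"grip":0.0}
    - {"dp":[0,0,0],"rot":[0,0,0],"grip":0.0}
    - {"dp":[0,0,0],"rot":[0,0,0],"grip":0.0}

```text
clock: 19.42
tcp_pos: [0.6574, -0.286, 0.0608]
orientation: [-3.132, -0.151, 0.004]
contact_force: [0.1, 0.5, 0.6]
grip_width: -0.0005
```

```bash
cat >> h.py <<'E'
D0=np.array([.633,-.009]);_a=np.radians(4.55);DX=np.array([np.cos(_a),np.sin(_a)]);DY=np.array([-np.sin(_a),np.cos(_a)])
def deck(p): q=np.array(p[:2])-D0; return np.round([q@DX,q@DY],4)
E
python3 - <<'E'
from h import *
o=st();print(deck(o['tcp_pos']))
E
```

```text
t 19.4 p [ 0.6574 -0.286   0.0608] jaw 5.5 z [-0.003  0.006 -1.   ] F [0.1 0.5 0.6] w -0.0005 q [ 0.07  0.75  0.39  1.58 -0.35  0.88  0.69]
[ 0.0023 -0.2781]
```

Emit:
send_rows:
  motion:
    - {"dp":[-0.001,0.008,0],"rot":[0,0,-0.01],"grip":0}
    - {"dp":[-0.0008,0.01,0],"rot":[0,0,0],"grip":0}
    - {"dp":[-0.0008,0.01,0],"rot":[0,0,0],"grip":0}
    - {"dp":[-0.0008,0.01,0],"rot":[0,0,0],"grip":0}
    - {"dp":[-0.0008,0.01,0],"rot":[0,0,0],"grip":0}
    - {"dp":[-0.0008,0.01,0],"rot":[0,0,0],"grip":0}
    - {"dp":[-0.0008,0.01,0],"rot":[0,0,0],"grip":0}
    - {"dp":[-0.0008,0.01,0],"rot":[0,0,0],"grip":0}
    - {"dp":[-0.0008,0.01,0],"rot":[0,0,0],"grip":0}

```text
clock: 20.55
tcp_pos: [0.6508, -0.1952, 0.0646]
orientation: [-3.138, -0.132, -0.004]
contact_force: [1.0, -2.9, -1.4]
grip_width: 0.0
```

```bash
python3 - <<'E'
from h import *
o=st();print(deck(o['tcp_pos']))
E
```

```text
t 20.6 p [ 0.6508 -0.1952  0.0646] jaw 4.8 z [ 0.003  0.001 -1.   ] F [ 1.  -2.9 -1.4] w 0.0000 q [-0.08  0.7   0.4   1.69 -0.35  0.83  0.57]
[ 0.003 -0.187]
```

Emit:
send_rows:
  motion:
    - {"dp":[-0.0013,0.008,-0.001],"rot":[0,0,0],"grip":0}
    - {"dp":[-0.0013,0.008,0],"rot":[0,0,0],"grip":0}
    - {"dp":[-0.0005,0.006,0],"rot":[0,0,0],"grip":0}
    - {"dp":[-0.0003,0.004,0],"rot":[0,0,0],"grip":0}
    - {"dp":[-0.0003,0.004,0],"rot":[0,0,0],"grip":0}

```text
clock: 21.18
tcp_pos: [0.6476, -0.1642, 0.0647]
orientation: [3.137, 0.132, 0.008]
contact_force: [0.2, -4.2, -0.5]
grip_width: 0.0002
```

```bash
python3 - <<'E'
from h import *
o=st();print(deck(o['tcp_pos']))
E
```

```text
t 21.2 p [ 0.6476 -0.1642  0.0647] jaw 4.8 z [ 0.005 -0.001 -1.   ] F [ 0.2 -4.2 -0.5] w 0.0002 q [-0.13  0.68  0.41  1.72 -0.35  0.81  0.53]
[ 0.0023 -0.1559]
```

Emit:
send_rows:
  motion:
    - {"dp":[-0.0003,0.003,0],"rot":[0,0,0],"grip":0}
    - {"dp":[-0.0003,0.003,0],"rot":[0,0,0],"grip":0}

```text
clock: 21.42
tcp_pos: [0.647, -0.1616, 0.0651]
orientation: [3.133, 0.129, 0.009]
contact_force: [0.7, -12.2, -0.3]
grip_width: -0.0001
```

Emit:
send_rows:
  motion:
    - {"dp":[-0.0002,0.002,0],"rot":[0,0,0],"grip":0}
    - {"dp":[-0.0002,0.002,0],"rot":[0,0,0],"grip":0}

```text
clock: 21.68
tcp_pos: [0.646, -0.1618, 0.0652]
orientation: [3.128, 0.123, 0.01]
contact_force: [0.8, -7.1, -2.5]
grip_width: 0.0
```

```bash
python3 - <<'E'
from h import *
o=st();print(deck(o['tcp_pos']))
s=grab('scene');crop(s,250,150,266,200,3,'s4')
E
```

```text
t 21.7 p [ 0.646  -0.1618  0.0652] jaw 4.5 z [ 0.007 -0.011 -1.   ] F [ 0.8 -7.1 -2.5] w 0.0000 q [-0.14  0.68  0.41  1.73 -0.34  0.8   0.51]
[ 0.0008 -0.1534]
```

View pics/s4.png

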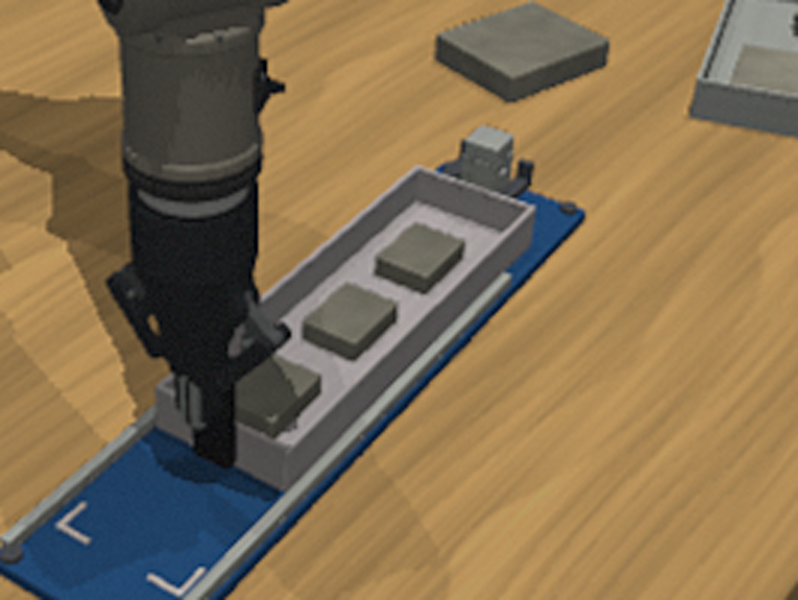

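Contact force rose and stopped motion. The crop shows the tray end wall against the post (485,170) with all three tiles flat, so it's home. Retreat and measure the pin.

Emit:
send_rows:
  motion:
    - {"dp":[0.001,-0.02,0],"rot":[0,0,0],"grip":0}
    - {"dp":[0.0,-0.01,0.03],"rot":[0,0,0],"grip":0}
    - {"dp":[0,0,0.05],"rot":[0,0,0],"grip":0.03}
    - {"dp":[0,0.02,0.05],"rot":[0,0,0],"grip":0.03}
    - {"dp":[0,0.02,0.03],"rot":[0,0,0],"grip":0.03}
    - {"dp":[0,0,0],"rot":[0,0,0],"grip":0.03}

```text
clock: 22.48
tcp_pos: [0.6453, -0.1519, 0.2289]
orientation: [3.135, 0.122, 0.004]
contact_force: [0.7, -0.1, -0.8]
grip_width: 0.0301
```

```bash
python3 - <<'E'
from h import *
o=st();print(deck(o['tcp_pos']))
f=grab('top');s=grab('scene')
x0,y0=425,225
hsv=cv2.cvtColor(f['img'],cv2.COLOR_RGB2HSV)[y0:295,x0:480]
# black plate top
m=((hsv[...,2]<75)&(hsv[...,1]<110)).astype(np.uint8)
for c in cv2.findContours(m,0,1)[0]:
    if cv2.contourArea(c)>15:
        r=cv2.minAreaRect(c);print('dark',np.round(r[0],1)+[x0,y0],np.round(r[1],1),round(r[2],1),ray(f,r[0][0]+x0,r[0][1]+y0,.036).round(4))
a=cv2.resize(f['img'][y0:295,x0:480],None,fx=7,fy=7,interpolation=2)
b=cv2.resize(s['img'][275:345,175:230],None,fx=7,fy=7,interpolation=2)
cv2.imwrite('pics/p1.png',np.hstack([a,b])[:,:,::-1])
np.savez('cam.npz',**{k+n:g[k] for n,g in(('T',f),('S',s)) for k in('fx','fy','cx','cy','R','t')})
E
```

```text
t 22.5 p [ 0.6453 -0.1519  0.2289] jaw 4.5 z [ 0.003 -0.004 -1.   ] F [ 0.7 -0.1 -0.8] w 0.0301 q [-0.21  0.49  0.49  1.62 -0.25  1.09  0.43]
[ 0.001  -0.1435]
dark [451.1 266.8] [22.3  8.6] 83.3 [ 0.4604 -0.3084  0.036 ]
```

View pics/p1.png

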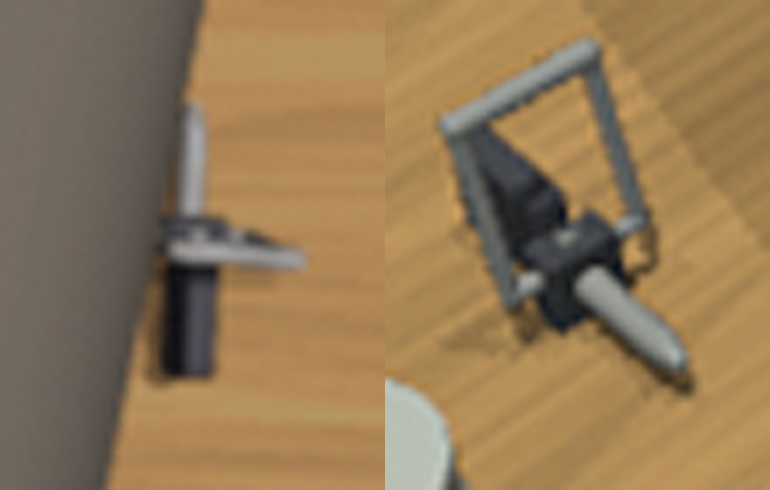

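The top half shows the tip at (452.6,239.7) and the plate's top face from column ~451 to 455.5 with its rear edge at row ~278.6. The scene half shows the nose at (217.5,327), bar ends at (184,293) and (205,282). Cast rays.

```bash
cat >> h.py <<'E'
def cams():
    c=np.load('cam.npz');return [{k:c[k+n] for k in('fx','fy','cx','cy','R','t')} for n in 'TS']
def tri(T,uvT,S,uvS):
    A=[];b=[]
    for f,(u,v) in((T,uvT),(S,uvS)):
        K=np.array([[f['fx'],0,f['cx']],[0,f['fy'],f['cy']],[0,0,1]]);P=K@np.c_[f['R'],f['t']]
        A+=[u*P[2]-P[0],v*P[2]-P[1]]
    A=np.array(A);return np.linalg.lstsq(A[:,:3],-A[:,3],rcond=None)[0]
E
python3 - <<'E'
from h import *
T,S=cams()
tip=ray(T,452.6,240,.013);rear=ray(T,453.1,278.6,.036)
sx=lambda u,v:(175+(u-385)/7,275+v/7)
tipS=ray(S,*sx(682,368),.013)
print(tip,tipS,rear,np.degrees(np.arctan2(*(tip-rear)[1::-1])),np.linalg.norm((tip-rear)[:2]))
for z in(.074,):print('bar',ray(S,*sx(445,126),z),ray(S,*sx(594,47),z), ray(T,425+170/7,225+245/7,z),ray(T,425+300/7,225+260/7,z))
print('collar front/shank root', ray(T,425+190/7,225+215/7,.018),ray(S,*sx(590,278),.015))
jar=ray(T,514,217,.11);core=ray(T,533,264,.1);print(jar,core)
E
```

```text
[ 0.53223379 -0.32047167  0.013     ] [ 0.53623687 -0.32163531  0.013     ] [ 0.43003559 -0.31289573  0.036     ] -4.23957525525707 0.10247861356398467
bar [ 0.4712047  -0.33880462  0.074     ] [ 0.47574626 -0.29301284  0.074     ] [ 0.47527765 -0.2933078   0.074     ] [ 0.47046962 -0.33951043  0.074     ]
collar front/shank root [ 0.49022084 -0.31692223  0.018     ] [ 0.49156164 -0.31762781  0.015     ]
[ 0.57992255 -0.44327636  0.11      ] [ 0.46623759 -0.48956283  0.1       ]
```

Pin grip ≈ (0.449, -0.314), yaw ≈ -5.2°. I'll grip behind centre with the tool leaning back 15° to clear the loop bar.

Emit:
send_rows:
  motion:
    - {"dp":[-0.0167,-0.0134,0],"rot":[0,0,-0.145],"grip":0.04}
    - {"dp":[-0.0167,-0.0134,0],"rot":[0,0,-0.145],"grip":0.04}
    - {"dp":[-0.0167,-0.0134,0],"rot":[0,0,-0.145],"grip":0.04}
    - {"dp":[-0.0167,-0.0134,0],"rot":[0,0,-0.145],"grip":0.04}
    - {"dp":[-0.0167,-0.0134,0],"rot":[0,0,-0.145],"grip":0.04}
    - {"dp":[-0.0167,-0.0134,0],"rot":[0,0,-0.145],"grip":0.04}
    - {"dp":[-0.0167,-0.0134,0],"rot":[0,0,-0.145],"grip":0.04}
    - {"dp":[-0.0167,-0.0134,0],"rot":[0,0,-0.145],"grip":0.04}
    - {"dp":[-0.0167,-0.0134,0],"rot":[0,0,-0.145],"grip":0.04}
    - {"dp":[-0.0167,-0.0134,0],"rot":[0,0,-0.145],"grip":0.04}
    - {"dp":[-0.0167,-0.0134,0],"rot":[0,0,-0.145],"grip":0.04}
    - {"dp":[-0.0167,-0.0134,0],"rot":[0,0,-0.145],"grip":0.04}
    - {"dp":[0,0,-0.02],"rot":[-0.012,-0.13,0],"grip":0.04}
    - {"dp":[0,0,-0.02],"rot":[-0.012,-0.13,0],"grip":0.04}
    - {"dp":[0,0,0],"rot":[0,0,0],"grip":0.04}
    - {"dp":[0,0,0],"rot":[0,0,0],"grip":0.04}

```text
clock: 24.58
tcp_pos: [0.4157, -0.3275, 0.1615]
orientation: [-1.901, 2.261, -0.22]
contact_force: [0.5, 1.2, 0.1]
grip_width: 0.0398
```

```bash
cat >> h.py <<'E'
def goal(tgt,yaw,tilt):
    """print remaining dp and rotvec (world) to TCP target tgt; pin yaw deg, tool leaning back by tilt deg; jaw along -pin y"""
    o=st();M=Ro.from_rotvec(o['orientation']);a=np.radians(yaw);t=np.radians(tilt)
    px=np.array([np.cos(a),np.sin(a),0]);py=np.array([-np.sin(a),np.cos(a),0]);pz=np.array([0,0,1.])
    z=np.sin(t)*px-np.cos(t)*pz;x=-py;G=Ro.from_matrix(np.c_[x,np.cross(z,x),z])
    print('dp',np.round(np.array(tgt)-o['tcp_pos'],4),'rot',np.round((G*M.inv()).as_rotvec(),3));return o
E
python3 - <<'E'
from h import *
goal([.444,-.3132,.0077],-5.2,15)
E
```

```text
t 24.6 p [ 0.4157 -0.3275  0.1615] jaw -99.6 z [ 0.231  0.002 -0.973] F [0.5 1.2 0.1] w 0.0398 q [-0.09  0.34  0.88  2.14 -0.67  0.71 -0.5 ]
dp [ 0.0283  0.0143 -0.1538] rot [-0.045 -0.027  0.076]
```

Emit:
send_rows:
  motion:
    - {"dp":[0.0283,0.0143,0],"rot":[-0.045,-0.027,0.076],"grip":0.04}
    - {"dp":[0,0,-0.025],"rot":[0,0,0],"grip":0.04}
    - {"dp":[0,0,-0.025],"rot":[0,0,0],"grip":0.04}
    - {"dp":[0,0,-0.025],"rot":[0,0,0],"grip":0.04}
    - {"dp":[0,0,-0.01],"rot":[0,0,0],"grip":0.04}
    - {"dp":[0,0,0],"rot":[0,0,0],"grip":0.04}
    - {"dp":[0,0,0],"rot":[0,0,0],"grip":0.04}

```text
clock: 25.45
tcp_pos: [0.4557, -0.3146, 0.0773]
orientation: [-2.008, 2.166, -0.291]
contact_force: [-0.1, -0.1, 0.7]
grip_width: 0.0401
```

```bash
python3 - <<'E'
from h import *
goal([.444,-.3132,.0077],-5.2,15)
E
```

```text
t 25.4 p [ 0.4557 -0.3146  0.0773] jaw -94.4 z [ 0.258 -0.025 -0.966] F [-0.1 -0.1  0.7] w 0.0401 q [ 0.05  0.48  0.64  2.18 -0.93  0.51 -0.23]
dp [-0.0117  0.0014 -0.0696] rot [ 0.006 -0.    -0.014]
```

Emit:
send_rows:
  motion:
    - {"dp":[-0.0117,0.0014,0.003],"rot":[0.006,0,-0.014],"grip":0.04}
    - {"dp":[0,0,0],"rot":[0,0,0],"grip":0.04}
    - {"dp":[0,0,-0.015],"rot":[0,0,0],"grip":0.04}
    - {"dp":[-0.001,0,-0.015],"rot":[0,0,0],"grip":0.04}
    - {"dp":[0,0,0],"rot":[0,0,0],"grip":0.04}

```text
clock: 26.08
tcp_pos: [0.4433, -0.3139, 0.0531]
orientation: [-1.987, 2.178, -0.293]
contact_force: [-0.2, 0.2, 0.6]
grip_width: 0.0401
```

```bash
python3 - <<'E'
from h import *
goal([.444,-.3132,.0077],-5.2,15)
E
```

```text
t 26.1 p [ 0.4433 -0.3139  0.0531] jaw -95.3 z [ 0.262 -0.025 -0.965] F [-0.2  0.2  0.6] w 0.0401 q [ 0.13  0.5   0.56  2.21 -1.02  0.46 -0.14]
dp [ 0.0007  0.0007 -0.0454] rot [0.001 0.005 0.001]
```

Emit:
send_rows:
  motion:
    - {"dp":[-0.001,0.0007,-0.015],"rot":[0,0,0],"grip":0.04}
    - {"dp":[-0.001,0,-0.015],"rot":[0,0,0],"grip":0.04}
    - {"dp":[0,0,-0.008],"rot":[0,0,0],"grip":0.04}
    - {"dp":[0,0,0],"rot":[0,0,0],"grip":0.04}

```text
clock: 26.58
tcp_pos: [0.4431, -0.3144, 0.0173]
orientation: [-1.985, 2.177, -0.299]
contact_force: [0.0, 0.0, 0.0]
grip_width: 0.0399
```

```bash
python3 - <<'E'
from h import *
goal([.444,-.3132,.0077],-5.2,15)
s=grab('scene');crop(s,150,230,110,110,6,'p2')
E
```

```text
t 26.6 p [ 0.4431 -0.3144  0.0173] jaw -95.3 z [ 0.267 -0.027 -0.963] F [0. 0. 0.] w 0.0399 q [ 0.22  0.56  0.44  2.22 -1.16  0.38 -0.01]
dp [ 0.0009  0.0012 -0.0096] rot [0.003 0.009 0.002]
```

View pics/p2.png

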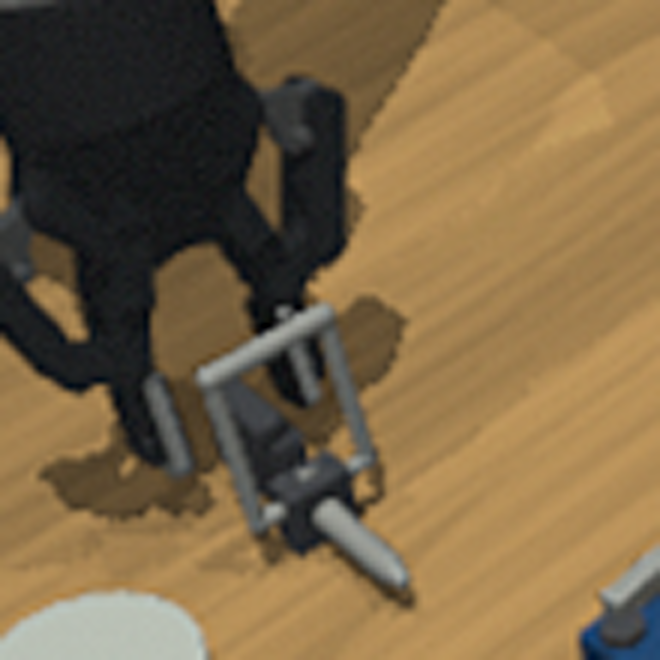

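The fingers straddle the plate at (265,420) with the bar clear of them. Lower and close.

Emit:
send_rows:
  motion:
    - {"dp":[0.001,0.001,-0.007],"rot":[0,0,0],"grip":0.04}
    - {"dp":[0,0,-0.003],"rot":[0,0,0],"grip":0.025}
    - {"dp":[0,0,0],"rot":[0,0,0],"grip":0.0}
    - {"dp":[0,0,0],"rot":[0,0,0],"grip":0.0}
    - {"dp":[0,0,0],"rot":[0,0,0],"grip":0.0}
    - {"dp":[0,0,0],"rot":[0,0,0],"grip":0.0}
  grip_force: 90

```text
clock: 27.38
tcp_pos: [0.4451, -0.3137, 0.0081]
orientation: [-1.985, 2.175, -0.302]
contact_force: [0.1, 0.7, -0.2]
grip_width: 0.0105
```

Emit:
send_rows:
  motion:
    - {"dp":[0,0,0.02],"rot":[0,0,0],"grip":0.0}
    - {"dp":[0,0,0.035],"rot":[0,0,0],"grip":0.0}
    - {"dp":[0,0,0.04],"rot":[0,0,0],"grip":0.0}
    - {"dp":[0,0,0.03],"rot":[0,0,0],"grip":0.0}
    - {"dp":[0,0,0],"rot":[0,0,0],"grip":0.0}

```text
clock: 28.0
tcp_pos: [0.443, -0.3125, 0.135]
orientation: [-1.985, 2.177, -0.295]
contact_force: [0.5, -0.1, -1.9]
grip_width: 0.0106
```

```bash
python3 - <<'E'
from h import *
goal([.444,-.3132,.0077],-5.2,15)
print(D0+.228*DY)
E
```

```text
t 28.0 p [ 0.443  -0.3125  0.135 ] jaw -95.3 z [ 0.264 -0.025 -0.964] F [ 0.5 -0.1 -1.9] w 0.0106 q [-0.07  0.37  0.79  2.17 -0.77  0.6  -0.39]
dp [ 0.001  -0.0007 -0.1273] rot [0.002 0.007 0.002]
[0.61491298 0.21828145]
```

Emit:
send_rows:
  motion:
    - {"dp":[0.0115,0.036,0.002],"rot":[0,0,0.012],"grip":0}
    - {"dp":[0.0115,0.036,0.002],"rot":[0,0,0.012],"grip":0}
    - {"dp":[0.0115,0.036,0.002],"rot":[0,0,0.012],"grip":0}
    - {"dp":[0.0115,0.036,0],"rot":[0,0,0.012],"grip":0}
    - {"dp":[0.0115,0.036,0],"rot":[0,0,0.012],"grip":0}
    - {"dp":[0.0115,0.036,0],"rot":[0,0,0.012],"grip":0}
    - {"dp":[0.0115,0.036,0],"rot":[0,0,0.012],"grip":0}
    - {"dp":[-0.009,0.036,0],"rot":[0,0,0.012],"grip":0}
    - {"dp":[-0.009,0.036,0],"rot":[0,0,0.012],"grip":0}
    - {"dp":[-0.009,0.036,0],"rot":[0,0,0.012],"grip":0}
    - {"dp":[-0.009,0.036,0],"rot":[0,0,0.012],"grip":0}
    - {"dp":[-0.009,0.036,0],"rot":[0,0,0.012],"grip":0}
    - {"dp":[-0.009,0.036,0],"rot":[0,0,0.012],"grip":0}
    - {"dp":[-0.009,0.036,0],"rot":[0,0,0.012],"grip":0}
    - {"dp":[0,0,0],"rot":[0,0,0],"grip":0}
    - {"dp":[0,0,0],"rot":[0,0,0],"grip":0}

```text
clock: 30.0
tcp_pos: [0.446, 0.2077, 0.1247]
orientation: [-2.179, 1.999, -0.256]
contact_force: [0.2, -0.2, -2.1]
grip_width: 0.0105
```

```bash
python3 - <<'E'
from h import *
goal([.4804,.2076,.060],4.55,15)
E
```

```text
t 30.0 p [0.446  0.2077 0.1247] jaw -85.1 z [ 0.242  0.011 -0.97 ] F [ 0.2 -0.2 -2.1] w 0.0105 q [-1.52  0.4   1.07  2.29 -0.53  0.48 -1.56]
dp [ 0.0344 -0.0001 -0.0647] rot [ 0.011 -0.016 -0.006]
```

Emit:
send_rows:
  motion:
    - {"dp":[0.015,0,-0.015],"rot":[0.011,-0.016,-0.006],"grip":0}
    - {"dp":[0,0,-0.02],"rot":[0,0,0],"grip":0}
    - {"dp":[0,0,-0.02],"rot":[0,0,0],"grip":0}
    - {"dp":[0,0,0],"rot":[0,0,0],"grip":0}
    - {"dp":[0,0,0],"rot":[0,0,0],"grip":0}

```text
clock: 30.62
tcp_pos: [0.4618, 0.2018, 0.0675]
orientation: [-2.151, 2.005, -0.263]
contact_force: [-0.1, 0.1, -2.3]
grip_width: 0.0103
```

```bash
python3 - <<'E'
from h import *
goal([.4804,.2076,.060],4.55,15)
f=grab('top');s=grab('scene')
T,S=cams()
pt=proj(T,[.59,.215,.065]);ps=proj(S,[.59,.215,.065]);print(pt,ps)
a0=(int(pt[0])-25,int(pt[1])-30);b0=(int(ps[0])-35,int(ps[1])-35);print(a0,b0)
a=cv2.resize(f['img'][a0[1]:a0[1]+60,a0[0]:a0[0]+50],None,fx=8,fy=8,interpolation=2)
b=cv2.resize(s['img'][b0[1]:b0[1]+60,b0[0]:b0[0]+50],None,fx=8,fy=8,interpolation=2)
cv2.imwrite('pics/i1.png',np.hstack([a,b])[:,:,::-1])
E
```

```text
t 30.6 p [0.4618 0.2018 0.0675] jaw -86.0 z [ 0.257  0.017 -0.966] F [-0.1  0.1 -2.3] w 0.0103 q [-1.26  0.48  0.79  2.31 -0.71  0.32 -1.42]
dp [ 0.0186  0.0058 -0.0075] rot [ 0.001 -0.002  0.009]
[247.69490603 212.87134329] [402.85726468 199.64987729]
(222, 182) (367, 164)
```

View pics/i1.png

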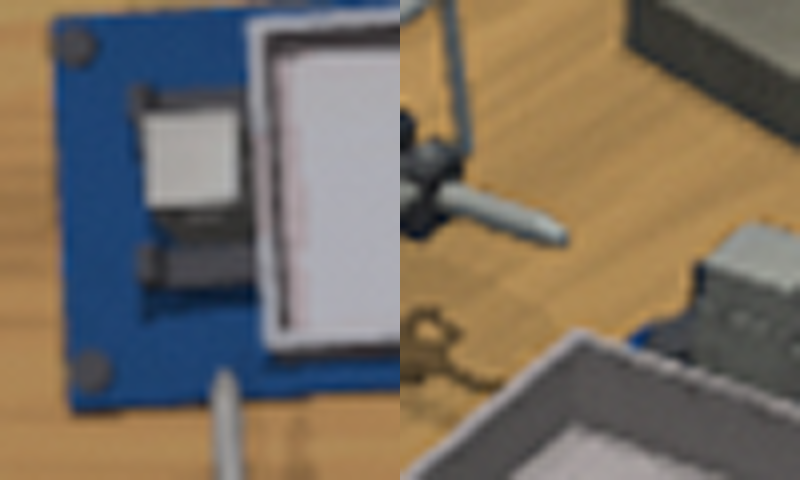

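Top half: tip at (250,228.3), post top centred (246.2,201.6). Scene half: tip at (387.6,193.8). Triangulate both against the post.

```bash
python3 - <<'E'
from h import *
T,S=cams()
tip=tri(T,(250,228.0),S,(387.8,193.8));root=tri(T,(251,242),S,(372.6,188.2))
print('tip',tip,'exp',np.array([.4618,.2018,.0675])+.09*np.array([.9977,.068,0])+[0,0,.005])
print('reproj',proj(T,tip),proj(S,tip))
d=tip-root;print('dir?',d,np.degrees(np.arctan2(d[1],d[0])),np.degrees(np.arctan2(d[2],np.hypot(*d[:2]))))
post=ray(T,246.2,201.6,.087);print('post',post,deck(post))
c=[ray(T,222+u/8,182+v/8,.087)[:2] for u,v in((143,112),(238,108),(243,200),(150,207))];print(np.round(c,4).tolist())
print('S corners',ray(S,367+305/8,164+265/8,.087), ray(S,367+355/8,164+228/8,.087))
f=grab('scene');crop(f,360,160,100,75,8,'i2')
print('hole in/out px', proj(S,[*(D0+.228*DY),.065]),proj(S,[*(D0+.228*DY+.015*DX),.065]))
E
```

```text
tip [0.55057987 0.20720985 0.07006125] exp [0.551593 0.20792  0.0725  ]
reproj [249.99015219 227.98767004] [387.78662176 193.80221076]
dir? [ 0.03848978  0.00648797 -0.00497773] 9.56802209115347 -7.267527507894483
post [0.61491738 0.21597559 0.087     ] [-2.000e-04  2.257e-01]
[[0.629, 0.2323], [0.6306, 0.2025], [0.6014, 0.2001], [0.5988, 0.2291]]
S corners [0.60653587 0.19673078 0.087     ] [0.60609507 0.22433367 0.087     ]
hole in/out px [412.3069926  202.56200156] [417.89155309 204.46948593]
```

View pics/i2.png

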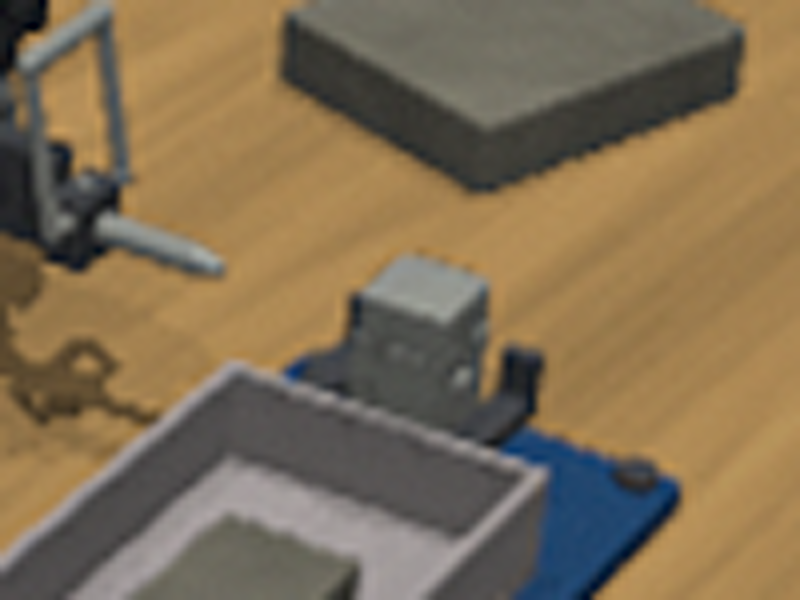

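```bash
python3 - <<'E'
from h import *
T,S=cams()
p=tri(T,(246.2,201.6),S,(413,196));print('post top tri',p,'expected z .087')
print('S proj post top',proj(S,[.6149,.2160,.087]),proj(S,[.6149,.2183,.087]),'T',proj(T,[.6149,.2183,.087]))
tip=np.array([.5506,.2072,.0701])
for yaw in(4,):
  for pit in(0,-3,-6):
    d=np.array([np.cos(np.radians(yaw)),np.sin(np.radians(yaw)),np.tan(np.radians(pit))])
    a,b=proj(S,tip),proj(S,tip-.04*d);u,v=proj(T,tip),proj(T,tip-.04*d)
    print(pit,'S slope',(a-b)[1]/(a-b)[0],'T dcol/drow',(u-v)[0]/(u-v)[1])
f=grab('scene')
g=cv2.cvtColor(f['img'],cv2.COLOR_RGB2HSV)
x0,y0=372,184;sub=g[y0:198,x0:390]
m=(sub[...,1]<60)&(sub[...,2]>75)
v,u=np.nonzero(m);print(cv2.fitLine(np.c_[u+x0,v+y0].astype(np.float32),2,0,.01,.01).ravel())
for r in m.astype(int):print(''.join(map(str,r)))
E
```

```text
post top tri [0.61564557 0.21659632 0.08439998] expected z .087
S proj post top [412.59365942 195.07656508] [413.12223761 194.69596463] T [245.27246054 201.59626942]
0 S slope 0.3477009797893879 T dcol/drow 0.04087682474746713
-3 S slope 0.4015856454265791 T dcol/drow 0.03291184578272982
-6 S slope 0.4561671599632994 T dcol/drow 0.02478972950402521
[9.4166392e-01 3.3655468e-01 3.7908771e+02 1.8975438e+02]
000000000000000000
000000000000000000
011000000000000000
111110000000000000
111111110000000000
111111111110000000
000111111111100000
000001111111111000
000000000111111100
000000000000111100
000000000000000000
000000000000000000
000000000000000000
000000000000000000
```

The shank is level (slope 0.357 against 0.348 predicted). Tip and post share the same z bias of about -2.5 mm, so kinematic z holds. Needed: +4 mm lateral, -7.5 mm down. I'll align and come closer.

Emit:
send_rows:
  motion:
    - {"dp":[0.01,0.003,-0.004],"rot":[0,0,0.009],"grip":0}
    - {"dp":[0.008,0.002,-0.0035],"rot":[0,0,0],"grip":0}
    - {"dp":[0.005,0,0],"rot":[0,0,0],"grip":0}
    - {"dp":[0,0,0],"rot":[0,0,0],"grip":0}
    - {"dp":[0,0,0],"rot":[0,0,0],"grip":0}

```text
clock: 31.45
tcp_pos: [0.487, 0.2093, 0.0602]
orientation: [-2.161, 1.989, -0.262]
contact_force: [-1.2, 0.9, -2.0]
grip_width: 0.0104
```

```bash
python3 - <<'E'
from h import *
o=goal([.4804,.2076,.060],4.55,15);print(deck(o['tcp_pos']))
f=grab('top');s=grab('scene')
a=cv2.resize(f['img'][185:245,225:275],None,fx=8,fy=8,interpolation=2)
b=cv2.resize(s['img'][175:235,380:430],None,fx=8,fy=8,interpolation=2)
cv2.imwrite('pics/i3.png',np.hstack([a,b])[:,:,::-1])
E
```

```text
t 31.4 p [0.487  0.2093 0.0602] jaw -85.3 z [ 0.258  0.022 -0.966] F [-1.2  0.9 -2. ] w 0.0104 q [-1.19  0.51  0.74  2.26 -0.73  0.33 -1.38]
dp [-0.0066 -0.0017 -0.0002] rot [-0.     0.    -0.003]
[-0.1282  0.2291]
```

View pics/i3.png

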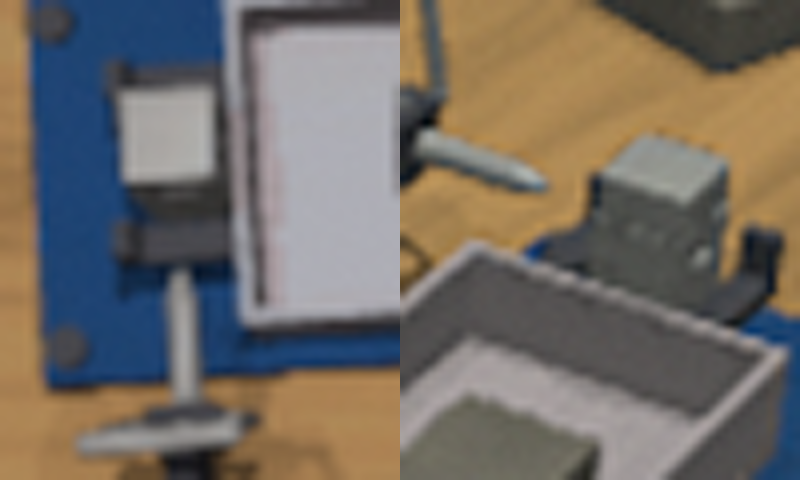

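```bash
python3 - <<'E'
from h import *
T,S=cams()
tip=ray(T,247.5,218.5,.065);post=ray(T,246.0,201.8,.087);ax=ray(T,248.25,233.75,.065)
print('T tip',deck(tip),'shank',deck(ax),'post',deck(post),'kin',deck([.5767,.2164]))
tt=tri(T,(247.5,218.3),S,(398.7,198.25));pp=tri(T,(246.0,201.8),S,(413.1,196.6))
print(tt,pp,'dz',tt[2]-pp[2],'want -.022','deck',deck(tt),deck(pp))
hole=np.array([*(D0+.2265*DY),.065])
print('S: hole exit',proj(S,hole+[*(.015*DX),0]),'obs 417.9,206.9;  top',proj(S,hole+[0,0,.022]),'obs 413.1,196.6; tip proj',proj(S,[.5767,.2164,.0652]),'obs 398.6,198.25')
E
```

```text
T tip [-0.0395  0.2279] shank [-0.0787  0.228 ] post [-0.0007  0.2262] kin [-0.0382  0.2292]
[0.57681543 0.21579093 0.0633685 ] [0.61555718 0.2174613  0.08229455] dz -0.018926056000689626 want -.022 deck [-0.0382  0.2285] [0.0006 0.2271]
S: hole exit [417.59583355 204.74025101] obs 417.9,206.9;  top [412.82163487 194.96460199] obs 413.1,196.6; tip proj [398.62126136 197.53557988] obs 398.6,198.25
```

Tip sits about 1.3 mm high in y and about 1.2 mm high in z relative to the post. Trim and advance to entry, watching force.

Emit:
send_rows:
  motion:
    - {"dp":[0.008,-0.0007,-0.0012],"rot":[0,0,0],"grip":0}
    - {"dp":[0.008,0.0006,0],"rot":[0,0,0],"grip":0}
    - {"dp":[0.006,0.0005,0],"rot":[0,0,0],"grip":0}
    - {"dp":[0,0,0],"rot":[0,0,0],"grip":0}

```text
clock: 32.05
tcp_pos: [0.5108, 0.2099, 0.0592]
orientation: [-2.161, 1.988, -0.262]
contact_force: [-0.2, 0.1, -1.8]
grip_width: 0.0107
```

```bash
python3 - <<'E'
from h import *
o=goal([.4804,.2076,.060],4.55,15);print(deck(o['tcp_pos']))
E
```

```text
t 32.0 p [0.5108 0.2099 0.0592] jaw -85.2 z [ 0.259  0.022 -0.966] F [-0.2  0.1 -1.8] w 0.0107 q [-1.14  0.54  0.72  2.21 -0.73  0.35 -1.36]
dp [-0.0304 -0.0023  0.0008] rot [-0.     0.001 -0.004]
[-0.1045  0.2279]
```

Emit:
send_rows:
  motion:
    - {"dp":[0.004,0.0003,-0.0002],"rot":[0,0,0],"grip":0}
    - {"dp":[0.004,0.0003,0],"rot":[0,0,0],"grip":0}

```text
clock: 32.3
tcp_pos: [0.5187, 0.2105, 0.0588]
orientation: [-2.162, 1.989, -0.262]
contact_force: [0.7, -0.2, -1.5]
grip_width: 0.0103
```

Emit:
send_rows:
  motion:
    - {"dp":[0.004,0.0003,0],"rot":[0,0,0],"grip":0}
    - {"dp":[0.004,0.0003,0],"rot":[0,0,0],"grip":0}

```text
clock: 32.55
tcp_pos: [0.5267, 0.2112, 0.0587]
orientation: [-2.162, 1.989, -0.26]
contact_force: [-3.6, -1.7, 2.5]
grip_width: 0.0107
```

```bash
python3 - <<'E'
from h import *
o=goal([.4804,.2076,.060],4.55,15);print(deck(o['tcp_pos']))
E
```

```text
t 32.5 p [0.5267 0.2112 0.0587] jaw -85.2 z [ 0.257  0.022 -0.966] F [-3.6 -1.7  2.5] w 0.0107 q [-1.12  0.56  0.71  2.17 -0.73  0.37 -1.35]
dp [-0.0463 -0.0036  0.0013] rot [-0.001 -0.001 -0.004]
[-0.0885  0.2279]
```

In the hole by about 16 mm, with a light upward reaction (slightly low). Raise a little and continue.

Emit:
send_rows:
  motion:
    - {"dp":[0.003,0.0,0.0008],"rot":[0,0,0],"grip":0}
    - {"dp":[0.004,0.0003,0.0002],"rot":[0,0,0],"grip":0}

```text
clock: 32.8
tcp_pos: [0.5345, 0.2115, 0.0599]
orientation: [-2.162, 1.989, -0.261]
contact_force: [1.1, -0.9, -1.8]
grip_width: 0.0106
```

Emit:
send_rows:
  motion:
    - {"dp":[0.004,0.0003,0.0002],"rot":[0,0,0],"grip":0}
    - {"dp":[0.004,0.0003,0],"rot":[0,0,0],"grip":0}

```text
clock: 33.05
tcp_pos: [0.5432, 0.2122, 0.0601]
orientation: [-2.162, 1.988, -0.261]
contact_force: [0.3, 0.0, -1.9]
grip_width: 0.0104
```

```bash
python3 - <<'E'
from h import *
o=goal([.4804,.2076,.060],4.55,15);print(deck(o['tcp_pos']))
E
```

```text
t 33.0 p [0.5432 0.2122 0.0601] jaw -85.2 z [ 0.258  0.022 -0.966] F [ 0.3  0.  -1.9] w 0.0104 q [-1.1   0.57  0.71  2.14 -0.73  0.39 -1.35]
dp [-0.0628 -0.0046 -0.0001] rot [-0.    -0.    -0.004]
[-0.0719  0.2276]
```

No force, running free. About 11 mm left.

Emit:
send_rows:
  motion:
    - {"dp":[0.004,0.0003,0],"rot":[0,0,0],"grip":0}
    - {"dp":[0.003,0.0003,0],"rot":[0,0,0],"grip":0}

```text
clock: 33.3
tcp_pos: [0.5508, 0.2128, 0.06]
orientation: [-2.162, 1.989, -0.262]
contact_force: [0.4, 0.0, -1.4]
grip_width: 0.0107
```

Emit:
send_rows:
  motion:
    - {"dp":[0.003,0.0002,0],"rot":[0,0,0],"grip":0}
    - {"dp":[0.002,0.0002,0],"rot":[0,0,0],"grip":0}

```text
clock: 33.55
tcp_pos: [0.5557, 0.2131, 0.0597]
orientation: [-2.163, 1.989, -0.261]
contact_force: [-4.9, -1.3, 1.7]
grip_width: 0.0106
```

Emit:
send_rows:
  motion:
    - {"dp":[0.002,0.0002,0],"rot":[0,0,0],"grip":0}

```text
clock: 33.67
tcp_pos: [0.5557, 0.2131, 0.059]
orientation: [-2.165, 1.991, -0.256]
contact_force: [-12.6, -1.2, 9.3]
grip_width: 0.0105
```

```bash
python3 - <<'E'
from h import *
o=st();print(deck(o['tcp_pos']))
E
```

```text
t 33.7 p [0.5557 0.2131 0.059 ] jaw -85.2 z [ 0.253  0.022 -0.967] F [-12.6  -1.2   9.3] w 0.0105 q [-1.08  0.59  0.71  2.11 -0.73  0.41 -1.34]
[-0.0595  0.2276]
```

Shoulder is on the post: TCP x stopped, 12 N. Relax, release, withdraw along the fingers, then straighten the tool and close.

Emit:
send_rows:
  motion:
    - {"dp":[-0.0005,0,0.0008],"rot":[0,0,0],"grip":0}
    - {"dp":[0,0,0],"rot":[0,0,0],"grip":0.03}
    - {"dp":[0,0,0],"rot":[0,0,0],"grip":0.03}
    - {"dp":[0,0,0],"rot":[0,0,0],"grip":0.03}
    - {"dp":[-0.004,0,0.012],"rot":[0,0,0],"grip":0.03}
    - {"dp":[-0.009,-0.001,0.03],"rot":[0,0,0],"grip":0.03}
    - {"dp":[-0.009,-0.001,0.03],"rot":[0,0,0],"grip":0.03}
    - {"dp":[-0.005,0,0],"rot":[0,0,0],"grip":0.03}
    - {"dp":[0,0,0],"rot":[0,0,0],"grip":0.0}
    - {"dp":[0,0,0],"rot":[0,0,0],"grip":0.0}

```text
clock: 34.92
tcp_pos: [0.528, 0.2112, 0.1358]
orientation: [-2.162, 1.99, -0.257]
contact_force: [0.3, -0.0, -0.1]
grip_width: 0.0001
```

```bash
python3 - <<'E'
from h import *
o=goal([.545,.2112,.105],4.55,0);print(deck(o['tcp_pos']))
f=grab('top');s=grab('scene')
a=cv2.resize(f['img'][180:250,215:275],None,fx=7,fy=7,interpolation=2)
b=cv2.resize(s['img'][160:230,360:430],None,fx=7,fy=7,interpolation=2)[:490,:380]
cv2.imwrite('pics/l1.png',np.hstack([a,b])[:,:,::-1])
E
```

```text
t 34.9 p [0.528  0.2112 0.1358] jaw -85.2 z [ 0.255  0.023 -0.967] F [ 0.3 -0.  -0.1] w 0.0001 q [-1.29  0.46  0.94  2.13 -0.57  0.54 -1.48]
dp [ 0.017  -0.     -0.0308] rot [-0.023  0.258 -0.003]
[-0.0872  0.2278]
```

View pics/l1.png

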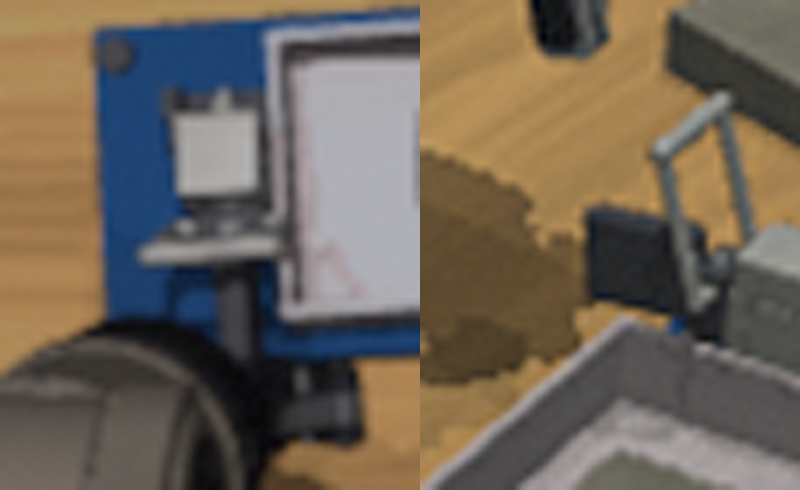

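The pin is home: the nose shows beyond the post at (223,97), shoulder against it, loop standing. Straighten, lower, then push the bar forward.

Emit:
send_rows:
  motion:
    - {"dp":[0.004,0,0],"rot":[-0.0115,0.129,0],"grip":0}
    - {"dp":[0.004,0,0],"rot":[-0.0115,0.129,0],"grip":0}
    - {"dp":[0,0,-0.015],"rot":[0,0,0],"grip":0}
    - {"dp":[0,0,-0.012],"rot":[0,0,0],"grip":0}
    - {"dp":[0,0,0],"rot":[0,0,0],"grip":0}

```text
clock: 35.65
tcp_pos: [0.5331, 0.2097, 0.1033]
orientation: [2.304, -2.122, -0.01]
contact_force: [-0.8, 0.2, 0.3]
grip_width: -0.0002
```

```bash
python3 - <<'E'
from h import *
o=goal([.545,.2112,.105],4.55,0);print(deck(o['tcp_pos']))
E
```

```text
t 35.6 p [0.5331 0.2097 0.1033] jaw -85.3 z [-0.011 -0.003 -1.   ] F [-0.8  0.2  0.3] w -0.0002 q [-1.09  0.62  0.83  1.94 -0.6   0.86 -1.42]
dp [0.0119 0.0015 0.0017] rot [ 0.003 -0.011 -0.003]
[-0.0823  0.226 ]
```

Emit:
send_rows:
  motion:
    - {"dp":[0.01,0.001,0.001],"rot":[0,0,0],"grip":0}
    - {"dp":[0.01,0.0008,0],"rot":[0,0,0],"grip":0}
    - {"dp":[0.008,0.0006,0],"rot":[0,0,0],"grip":0}
    - {"dp":[0.008,0.0006,0],"rot":[0,0,0],"grip":0}
    - {"dp":[0.008,0.0006,0],"rot":[0,0,0],"grip":0}
    - {"dp":[0.008,0.0006,0],"rot":[0,0,0],"grip":0}

```text
clock: 36.4
tcp_pos: [0.5879, 0.2151, 0.1052]
orientation: [2.307, -2.122, -0.009]
contact_force: [-0.3, -0.7, 0.5]
grip_width: -0.0
```

Emit:
send_rows:
  motion:
    - {"dp":[0.008,0.0006,0],"rot":[0,0,0],"grip":0}
    - {"dp":[0.008,0.0006,0],"rot":[0,0,0],"grip":0}
    - {"dp":[0.008,0.0006,0],"rot":[0,0,0],"grip":0}
    - {"dp":[0.006,0.0006,0],"rot":[0,0,0],"grip":0}
    - {"dp":[0,0,0],"rot":[0,0,0],"grip":0}

```text
clock: 37.02
tcp_pos: [0.6208, 0.2174, 0.1051]
orientation: [2.306, -2.122, -0.008]
contact_force: [0.6, -0.6, -0.1]
grip_width: 0.0001
```

```bash
python3 - <<'E'
from h import *
o=goal([.545,.2112,.105],4.55,0);print(deck(o['tcp_pos']))
E
```

```text
t 37.0 p [0.6208 0.2174 0.1051] jaw -85.2 z [-0.009 -0.002 -1.   ] F [ 0.6 -0.6 -0.1] w 0.0001 q [-0.96  0.73  0.8   1.73 -0.63  0.96 -1.4 ]
dp [-0.0758 -0.0062 -0.0001] rot [ 0.002 -0.009 -0.004]
[0.0057 0.2266]
```

Emit:
send_rows:
  motion:
    - {"dp":[0,0,0.03],"rot":[0,0,0],"grip":0}
    - {"dp":[0,0,0.05],"rot":[0,0,0],"grip":0}
    - {"dp":[-0.02,0.02,0.04],"rot":[0,0,0],"grip":0}
    - {"dp":[-0.03,0.03,0],"rot":[0,0,0],"grip":0}
    - {"dp":[-0.03,0.03,0],"rot":[0,0,0],"grip":0}
    - {"dp":[-0.03,0.03,0],"rot":[0,0,0],"grip":0}
    - {"dp":[0,0,0],"rot":[0,0,0],"grip":0}
    - {"dp":[0,0,0],"rot":[0,0,0],"grip":0}
    - {"dp":[0,0,0],"rot":[0,0,0],"grip":0}

```text
clock: 38.15
tcp_pos: [0.5056, 0.328, 0.2286]
orientation: [2.302, -2.124, -0.012]
contact_force: [0.0, -0.5, 0.3]
grip_width: -0.0003
```

```bash
python3 - <<'E'
from h import *
st()
f=grab('top');s=grab('scene')
a=cv2.resize(f['img'][165:240,215:305],None,fx=4.4,fy=4.4,interpolation=2)
a2=cv2.resize(f['img'][150:300,210:450],(396,270),interpolation=2)
b=cv2.resize(s['img'][140:290,290:440],(400,400),interpolation=2)
b2=cv2.resize(s['img'][165:225,375:435],(200,200),interpolation=2)
L=np.vstack([a,a2]);L=L[:600];R=np.zeros((L.shape[0],400,3),np.uint8);R[:400]=b;R[400:600,:200]=b2[:R.shape[0]-400]
cv2.imwrite('pics/fin.png',np.hstack([L,R])[:,:,::-1])
E
```

```text
t 38.1 p [0.5056 0.328  0.2286] jaw -85.4 z [-0.012 -0.002 -1.   ] F [ 0.  -0.5  0.3] w -0.0003 q [-1.36  0.52  0.96  1.77 -0.47  1.11 -1.73]
```

View pics/fin.png

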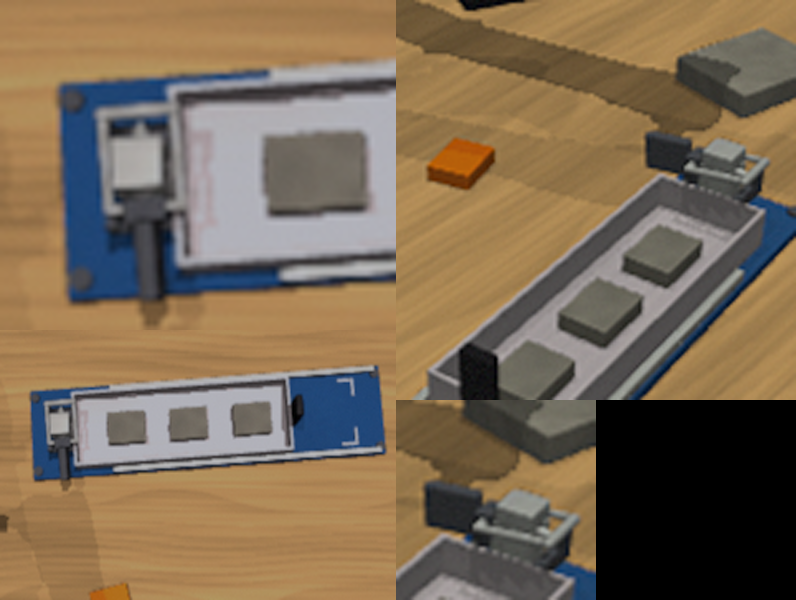

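The loop lies level around the post with its bar past the nose (136,112 in the top crop). The tray is against the post, three tiles lie flat and side by side, and the gripper is clear.

```bash
python3 -c "
from bench import hand_in;print(hand_in())"
```

```text
the job is handed in; nothing more can be done
None
```

The job is done and handed in at about 38 s of the 210 s allowed; `hand_in()` gave no verdict.

- **Tiles:** I laid all three grey tiles that were present in the tray at its loading place. The orange tile was left alone.
- **Tray:** I pushed it by its tab without gripping or lifting. Force rose from about 4 to 12 N and it stopped moving, with the finger within about 1 mm of where home should put it.
- **Pin and loop:** The pin went through the cross hole until its shoulder met the post, at about 13 N. Pushing the bar forward then snapped the loop shut.

The last pictures, from both cameras, show:
- the loop lying level with its bar past the nose;
- the tray against the post;
- three flat, separate tiles;
- the gripper clear of everything.

I judged the final state by eye and by contact force, and did not measure the final tray, pin and loop positions. No final picture checked the jar and core, though nothing was moved close to them. One check disagreed: triangulated heights from the two cameras read about 2 to 5 mm low, so for the insertion I used the arm's own height, with small corrections from the pictures and contact forces.

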